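# Fit the relay and the bayonet fuse carrier of the sander's control unit

### The job

The sander's control unit lies open on the bench to be tested: drop the relay into its empty socket, fully home, and swing the wire clip up over it until it stands shut. Only then, as the fuse goes in last, push the fuse carrier down into the round fuse holder against its spring and turn it a quarter turn clockwise, as seen from above, to its stop. Finish while still gripping the carrier and pressing it down flush on the holder, as I shall check the contacts before it is let go, and leave the screwdriver and the wood offcut where they lie.

Things in the scene. Friction and masses are not known exactly. Their poses are not given: they have to be found in the camera images.
- control_unit: the control unit, fixed, moved and turned from start to start: an open grey steel tray 160 (x) x 250 (y) x 28 mm high, walls 3 mm; origin at the centre of its underside, x away from the robot at yaw 0. It carries the black relay socket at y = +55 mm and the round white fuse holder at y = -45 mm (both x = 0); a terminal strip 32 mm high fills x = 36 to 68, y = -73 to 73 mm
- relay: the relay: an upright block 30 (x) x 40 (y) x 62 mm (z), black foot, clear cover showing a copper coil; origin at the centre of its underside. The top 4 mm narrow to 22 mm in x, the lowest 3 mm to 26 x 36 mm. 85 g. It fits either way round (half turn about z). Grip it across its 40 mm side (along its y), within 30 mm of the top, so that the fingers stay clear of the open clip
- relay_seat (a point): centre of the floor of the relay socket's pocket, 32 mm above the bench; axes as the unit's. Pocket 32.5 (x) x 42.5 (y) x 14 mm deep with a 3 mm chamfer, in a black block 50 x 54 mm, top 46 mm above the bench. The relay is home when its origin is at this point, its x along this x; its top is then 94 mm above the bench
- relay_clip (a joint): the wire clip, in rad: 0 = shut (upright, its bar across the relay's top, at a limit), up to 1.25 = open, leaning to the unit's -x (toward the robot). Starts at 0.95 to 1.2; a light friction (0.03 N m) holds it where it is left. To shut it push its tab from behind toward the unit's +x, over the relay; it shuts only when the relay is home
- clip_hinge (a point): middle of the clip's hinge axis (along the unit's y), 40 mm above the bench in the middle of the relay socket. The clip is a U of 4 mm steel wire: legs 30 mm either side, bar 59 mm from the hinge, and in the middle of the bar an orange thumb tab 22 mm wide (y) and 5 mm thick that runs from 57 to 75 mm from the hinge
- clip_tab (a point): the end of the clip's orange thumb tab (moves with the clip)
- fuse_carrier: the fuse carrier, upright on the bench: white barrel 32 mm diameter, 24 mm long, foot tapered to 23 mm over 6 mm; black flange 48 mm diameter, 24 to 32 mm up; black bar grip 42 mm long (x), 12 mm thick (y), 32 to 57 mm up. Origin at the centre of its underside. Two brass lugs 8 mm wide, 10.5 to 15.5 mm up, reach 21 mm from the axis along +x and -x. 80 g. Half a turn about z makes no difference
- carrier_flange (a point): the centre of the underside of the carrier's flange, 24 mm above its origin; axes as the carrier's
- fuse_rim (a point): centre of the top face of the white fuse holder (62 mm diameter), 48 mm above the bench, z up; x along the two entry slots (red marks; along the unit's y). Bore 36 mm, slots 12 mm wide, reaching 24.5 mm from the axis. The carrier goes in with its x along this x, either way round; a stop ends its clockwise turn (from above) at 80 degrees (1.40 rad); it cannot turn the other way
- fuse_spring (a joint): travel of the brass spring plunger in the fuse holder (m, 0 = up, grows as it is pressed). The carrier's foot meets it 10 mm before the flange meets the rim: 4 N, rising to 8.5 N when flush. With the flange within 1.5 mm of the rim the lugs can turn under a lip; past it is a notch: let go there, the carrier springs up 3.5 mm and stays caught, which is not held flush
- screwdriver_1: yellow-handled screwdriver, 204 mm long, 28 mm high, lying on the bench left of the unit; leave it
- offcut_5: brown timber offcut, 120 x 50 x 26 mm, lying on the bench right of the unit, near the vice; leave it
There are look-alikes about, which are no part of the job. Of the things that look like the fuse_carrier, take the one that is nearest to the robot's base at the start.

How it is judged:
By the outcome, as a careful person would: the job done as asked, in the order asked, and still so for the second after the job is handed in, while the arm keeps its last pose, push and grip.
It also fails if it takes over 72 s, if anything falls off the work surface, if the arm or the gripper's body presses on something with over 40 N, if the wrist force passes 120 N, or if a joint passes its speed limit or range.

### The arm

A 6-joint arm with a two-finger parallel gripper is mounted at the origin on the work surface; the furniture and walls round the work are solid. World frame = base frame: x ahead of the robot, y to its left, z up, the work surface at z = 0. Lengths are in m, angles in rad, forces in N, time in s.
With the tool pointing down it reaches from about 0.25 to 0.775 m from the base axis. Payload 4 kg.
Tool frame: the origin (TCP) lies midway between the tips of the shut fingers; the grasp point (between the pads) lies 19 mm behind it (robot.pinch_z is the distance from the TCP to the grasp point, in m); x points along the fingers, y is the direction in which the jaws open and shut, and the axes are right-handed (so a half turn about x gives the same grasp; the last joint's range is limited). The gripper opens to 94 mm and grips with 3 to 60 N. Pads are 16 mm wide; open, the fingers measure 119 mm over their backs; the gripper's body (75 mm by 177 mm) begins 78 mm behind the grasp point.
Start: joints at [1.107, 0.087, 1.371, -0, 1.684, -0.103], TCP at [0.194, 0.515, 0.206] pointing down, gripper open.
Joint ranges: [-3.1, 3.1], [-0.76, 2.03], [0.27, 2.55], [-1.08, 4.22], [0.17, 2.65], [-2.57, 2.57]. Speed limits (rad/s): [2.79, 2.79, 3.14, 3.14, 3.14, 3.14].

### API

Orientations are given as [roll, pitch, yaw] about the fixed x, y, z axes, in that order (R = Rz(yaw) Ry(pitch) Rx(roll)).
In Python, from bench import robot, imaging gives the robot as it stands. The module is installed in compiled form; this text tells all that it offers.
- The arm moves only by the tool drive_tool, never from a script. Its argument "commands" is a list that holds one entry, the list of rows, each a list of 4 numbers: the shift along the tool's x, y, z as a fraction of full scale, then the turn about the tool's x as a fraction of full scale. A call has 1 to 20 rows; each row shifts and turns the commanded pose from where the row before left it, along the tool's axes as they then stand; what a row does not reach is not made up. Full scale, the value 1, is 0.25 m for a shift and 360 degrees for a turn. A row lasts 1/10 s, in which the tool goes at most 50 mm and 8.59 degrees, less where a joint would pass 70% of its speed; a pose out of reach is approached as far as the arm can. A call with a number of a shift or a turn outside -1 to 1 is refused whole. A call with a gripper value outside its range is refused whole. "grip" is the opening, from 0 (shut) to 1 (fully open), set as the call begins (left out, the last holds). The fingers move at their own pace and stop on an object; the grip force is fixed at half the most. Time passes only in rows, so rows that do not move let the fingers close. It gives the time, the measured TCP pose, the force and the opening at its end, in the units of the state.
- robot.get_obs(): the state, without advancing time (a new reading comes with each control period).
- imaging.snapshot(name): name is "scene" or "top" or "wrist"; returns a dict with "pixels" (480x640x3 uint8, red, green, blue), "z_map" (480x640 float32, m along the optical axis (not along the pixel's ray), 0 where there is no reading), "mtx" (3x3 intrinsics, pixels), "k1" (the pictures are not rectified: a ray, as slopes to the right and down, at radius r is drawn at 1 + k1 r^2 times it, then the intrinsics apply), "extrinsics" (4x4, takes a point from world to camera coordinates). Camera axes: x right, y up, looking along -z (the intrinsics and any distortion apply to the point x, -y, -z); pixel columns grow to the right and rows downward; lengths in m; the calibration is good to about 2 mm. A picture is of the moment at which its call begins.
- robot.close_job(): hands the job in, once; it reports no verdict.
The state is a dict: "time": time; "joint_positions": joint angles; "qvel": joint speeds; "joint_torque": joint torques, N m; "tool_pos": TCP position; "ee_rot": TCP orientation; "wrist_force": force on the tool from outside, world axes, zero at the start; "wrist_torque": the same for the moment, N m; "width": finger opening in m.
Only numpy, scipy, OpenCV 4.12 (cv2) and the standard library are available. Lean on these libraries where they do the work, as an engineer would, in place of code of your own. Each camera call takes 0.05 s, during which the arm holds its last target.

## Working session

There is one attempt and no reset: what is moved stays moved. The work goes in short steps, Python scripts to look and compute and a tool call to move; the robot and the scene stay as the last step left them, time stands still between calls to the robot, and variables do not carry over. Pictures are saved under pics/ and viewed, and the job is handed in when it is done.

Besides the shell and the picture viewer there is one more tool, called after "Request:" by a JSON object that holds its "api" and its "payload", one argument or row to a line. drive_tool: Moves the arm, as the interface text tells. Shift numbers are shares of 0.25 m and turn numbers shares of 360 degrees, none past 1 either way. Its arguments: {"type":"object","properties":{"commands":{"type":"array","items":{"type":"array","items":{"type":"array","items":{"type":"number","minimum":-1,"maximum":1}}}},"grip":{"type":"number"}},"required":["commands"]}

```bash
mkdir -p pics
cat > h.py <<'E'
import numpy as np, cv2
from bench import robot, imaging
def snap(n,f=None):
    s=imaging.snapshot(n)
    np.savez('last_%s.npz'%n,**{k:np.array(v) for k,v in s.items()})
    if f: cv2.imwrite('pics/'+f,cv2.cvtColor(s['pixels'],cv2.COLOR_RGB2BGR))
    return s
def load(n): return dict(np.load('last_%s.npz'%n))
def ray(s,u,v):
    K=s['mtx'];x=(u-K[0,2])/K[0,0];y=(v-K[1,2])/K[1,1];k=float(s['k1'])
    rd=np.hypot(x,y);r=rd
    for _ in range(30): r=rd/(1+k*r*r)
    f=r/rd if rd>0 else 1
    return x*f,y*f
def world(s,u,v,z=None,d=None):
    x,y=ray(s,u,v);E=s['extrinsics'];R=E[:3,:3];t=E[:3,3]
    c=-R.T@t;dr=R.T@np.array([x,-y,-1.])
    if z is not None: return c+dr*(z-c[2])/dr[2]
    if d is None: d=s['z_map'][int(round(v)),int(round(u))]
    return c+dr*d
def proj(s,p):
    E=s['extrinsics'];q=E[:3,:3]@np.array(p)+E[:3,3];x=q[0]/-q[2];y=-q[1]/-q[2]
    f=1+float(s['k1'])*(x*x+y*y);K=s['mtx'];return K[0,0]*x*f+K[0,2],K[1,1]*y*f+K[1,2]
def crop(s,u0,v0,w,h,sc,f):
    im=cv2.cvtColor(s['pixels'],cv2.COLOR_RGB2BGR)[v0:v0+h,u0:u0+w]
    cv2.imwrite('pics/'+f,cv2.resize(im,None,fx=sc,fy=sc,interpolation=cv2.INTER_CUBIC))
E
python3 -c "
from h import *
for n in ['scene','top','wrist']:
    s=snap(n,n+'0.png'); E=s['extrinsics'];print(n,-E[:3,:3].T@E[:3,3],s['k1'],s['mtx'][0,0])
o=robot.get_obs();print(o, robot.pinch_z)"
```

```text
scene [-0.20167042  1.04700415  1.25460484] -0.10387446275923042 553.0879546513489
top [0.2886693  0.08965791 1.34816071] -0.17674439409947573 554.9054990708321
wrist [0.12076066 0.54166251 0.3831353 ] 0.011793224887839448 393.0936561007911
{'time': 0.15, 'joint_positions': array([ 1.10691444e+00,  8.78140243e-02,  1.37190409e+00,  4.61714133e-06,
        1.68359617e+00, -1.03084149e-01]), 'qvel': array([ 0.0013656 , -0.00229022, -0.00420602,  0.00048903,  0.00012161,
       -0.00069746]), 'joint_torque': array([ 1.62419510e-03, -3.40643084e+01, -3.02793217e+01,  7.19096186e-02,
        3.05439311e-02, -1.20823142e-04]), 'tool_pos': array([0.19396671, 0.51421209, 0.20455884]), 'ee_rot': array([-1.67654579,  1.56907469, -2.03734301]), 'wrist_force': array([-0.20226235,  0.98468029, -0.21449569]), 'wrist_torque': array([-0.03506339, -0.00223693,  0.00182338]), 'width': 0.09402813828557342} 0.0188
```

View pics/top0.png

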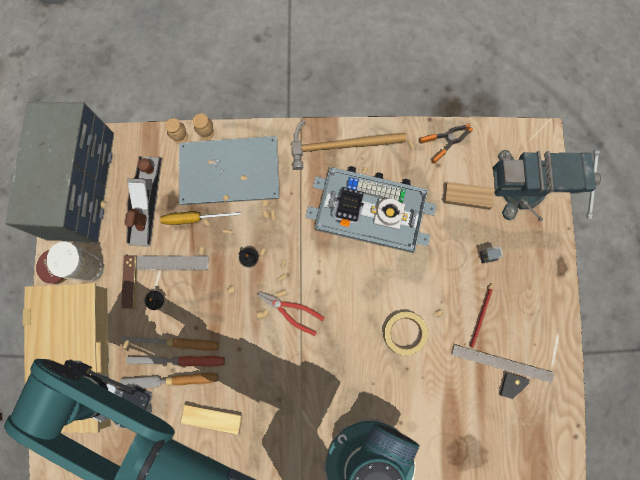

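View pics/scene0.png

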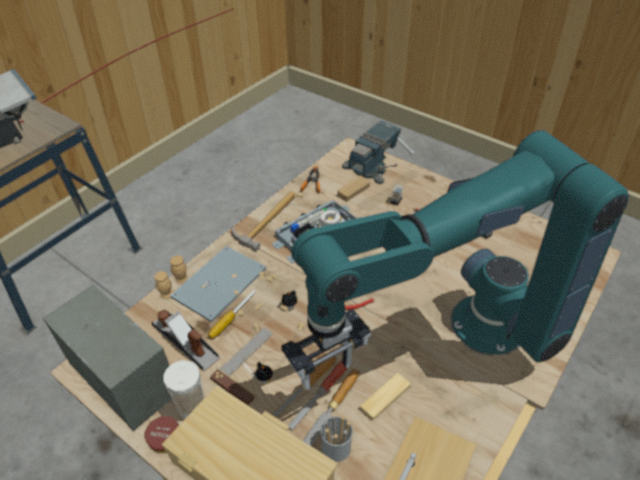

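View pics/wrist0.png

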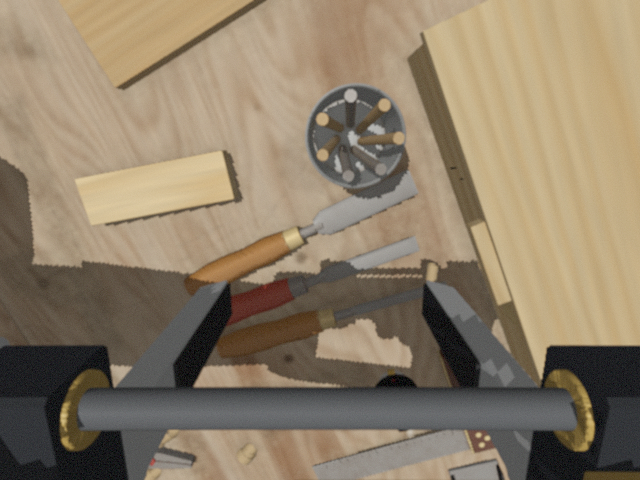

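```bash
python3 -c "
from h import *
s=load('top')
crop(s,300,160,140,100,5.7,'c1.png')
a=s
def up(u,v,w,h,sc): 
    im=cv2.cvtColor(s['pixels'],cv2.COLOR_RGB2BGR)[v:v+h,u:u+w]; return cv2.resize(im,(400,300),interpolation=cv2.INTER_CUBIC)
cv2.imwrite('pics/c2.png',np.vstack([np.hstack([up(215,235,64,48,1),up(123,275,64,48,1)]),np.hstack([up(457,230,64,48,1),up(480,360,64,48,1)])]))
for p in [(249,257),(155,298),(489,254),(515,383),(390,211),(349,206)]: print(p,world(s,*p))
"
```

```text
(249, 257) [0.49260275 0.27859479 0.05441756]
(155, 298) [0.3971605  0.50777005 0.04174582]
(489, 254) [ 0.49056989 -0.29068339  0.06592605]
(515, 383) [ 0.18324074 -0.35420976  0.01702739]
(390, 211) [ 0.60425352 -0.06062396  0.03772294]
(349, 206) [0.62024714 0.03854264 0.02832611]
```

View pics/c1.png

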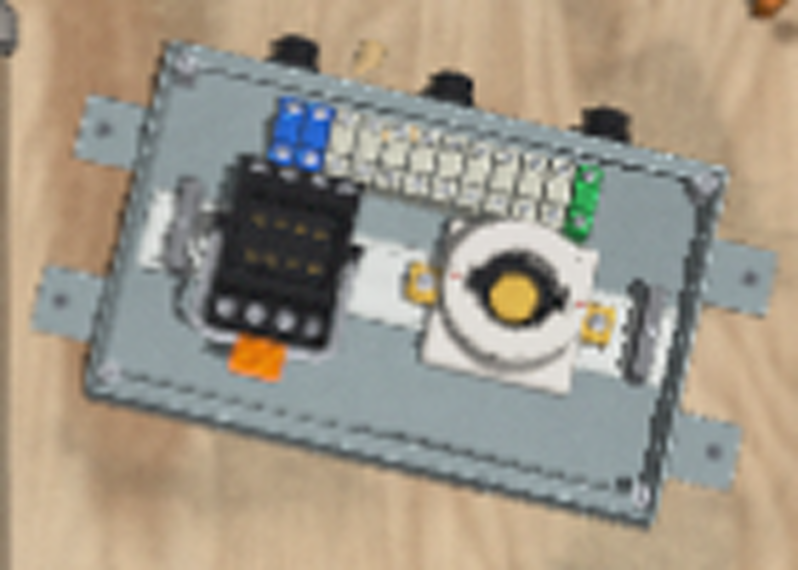

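View pics/c2.png

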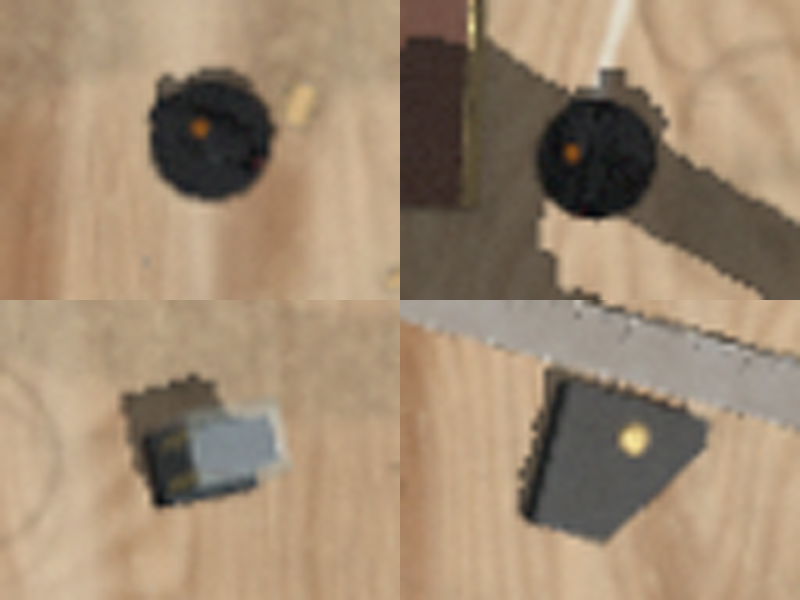

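```bash
python3 -c "
from h import *
from scipy.spatial.transform import Rotation as Ro
s=load('top')
c=[world(s,300+a/5.7,160+b/5.7,z=.028)[:2] for a,b in [(170,45),(722,170),(650,522),(88,395)]]
c=np.array(c);m=c.mean(0);print(c,m)
ex=(c[0]+c[1]-c[2]-c[3]);ey=(c[0]+c[3]-c[1]-c[2]);print(np.degrees(np.arctan2(ex[1],ex[0])),np.degrees(np.arctan2(-ey[0],ey[1])),np.linalg.norm(ex)/2,np.linalg.norm(ey)/2)
print('holder',world(s,300+518/5.7,160+293/5.7,z=.048), 'sock',world(s,300+283/5.7,160+253/5.7,z=.046))
print('carrier flange A',world(s,215+210/6.25,235+140/6.25,z=.032))
print('relay top',world(s,457+238/6.25,230+142/6.25,z=.062))
o=robot.get_obs();R=Ro.from_euler('xyz',o['ee_rot']).as_matrix();print(R.round(3))
s=load('wrist');E=s['extrinsics'];c=-E[:3,:3].T@E[:3,3];print('cam in tool',R.T@(c-o['tool_pos']),(R.T@E[:3,:3].T).round(3))
print('stuff under arm check')
"
```

```text
[[ 0.71870277  0.08427763]
 [ 0.65965157 -0.15498411]
 [ 0.50512622 -0.11684098]
 [ 0.56304511  0.12119817]] [ 0.61163142 -0.01658732]
-13.603926327907606 -13.769853817843975 0.1595682020809303 0.245712296070681
holder [ 0.6007554  -0.06153528  0.048     ] sock [0.61981074 0.03757762 0.046     ]
carrier flange A [0.49517098 0.28282762 0.032     ]
relay top [ 0.49405113 -0.306991    0.062     ]
[[-0.001  0.353  0.936]
 [-0.002  0.936 -0.353]
 [-1.    -0.002 -0.   ]]
cam in tool [-0.17856171 -0.00046589 -0.07821573] [[ 0.002  0.266 -0.964]
 [ 1.    -0.001  0.002]
 [-0.001 -0.964 -0.266]]
stuff under arm check
```

Request:
{"api": "drive_tool", "payload": {
  "commands": [
    [[-0.025, -0.115, 0.152, 0], [-0.025, -0.115, 0.152, 0], [-0.025, -0.115, 0.152, 0], [-0.025, -0.115, 0.152, 0], [-0.025, -0.115, 0.152, 0], [-0.025, -0.115, 0.152, 0], [-0.025, -0.115, 0.152, 0], [-0.025, -0.115, 0.152, 0], [-0.025, -0.115, 0.152, 0], [-0.025, -0.115, 0.152, 0], [-0.025, -0.115, 0.152, 0], [-0.025, -0.115, 0.152, 0], [0, 0, 0, -0.0195], [0, 0, 0, 0], [0, 0, 0, 0]]
  ]
}}

```text
time: 1.65
tool_pos: [0.4987, 0.0311, 0.2801]
ee_rot: [2.949, 1.57, 2.708]
wrist_force: [-0.4, -0.2, 0.2]
width: 0.0941
```

```bash
python3 -c "
from h import *
snap('wrist','w1.png');snap('top','t1.png')
o=robot.get_obs();print(o['tool_pos'],o['ee_rot'],o['joint_positions'],o['time'])"
```

```text
[0.49856562 0.03167673 0.28040442] [2.34499267 1.57047996 2.10661426] [-5.02767807e-02 -2.80163803e-02  1.34187357e+00  2.72523320e-04
  1.82791044e+00 -1.38262542e+00] 1.75
```

View pics/w1.png

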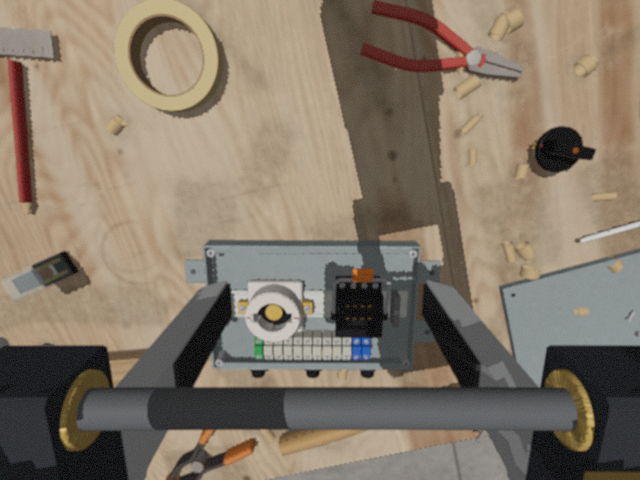

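View pics/t1.png

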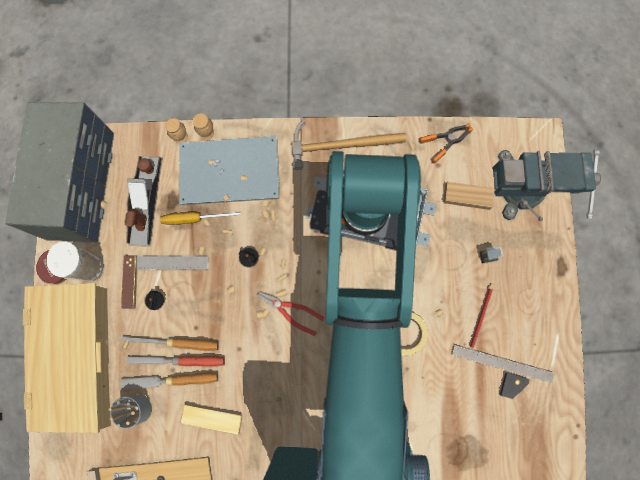

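```bash
python3 -c "
from h import *
s=load('wrist')
crop(s,180,230,260,150,3.07,'c3.png')
crop(s,520,110,90,70,8,'c4.png')
crop(s,0,235,90,70,8,'c5.png')"
```

```text
(no output)
```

View pics/c3.png

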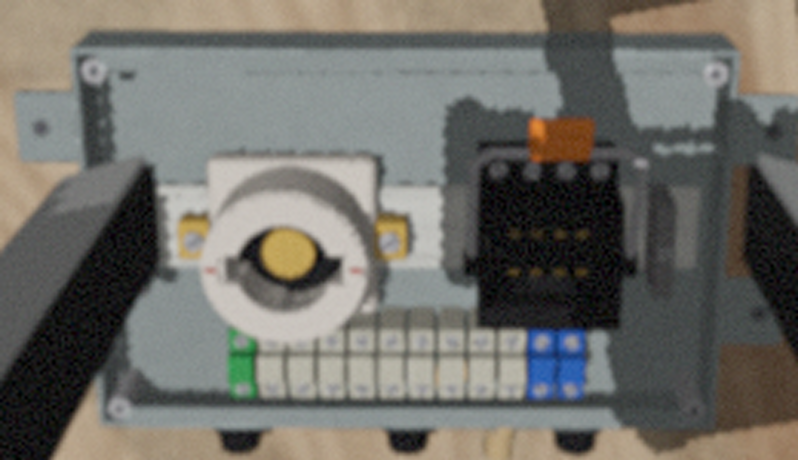

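View pics/c4.png

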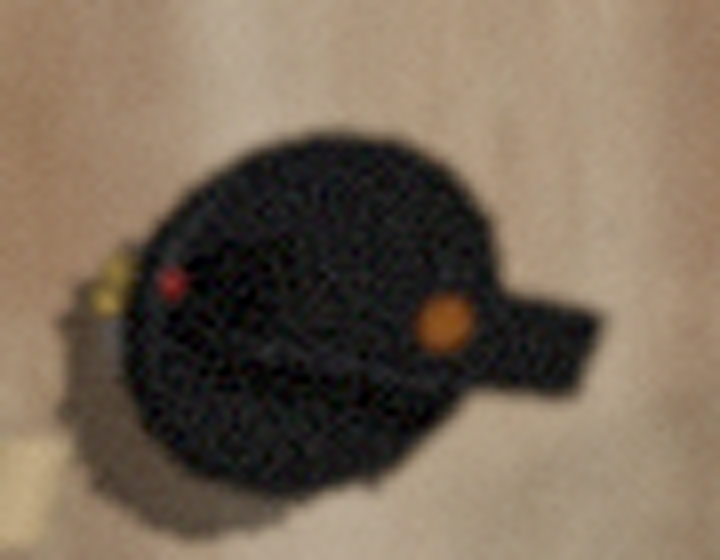

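View pics/c5.png

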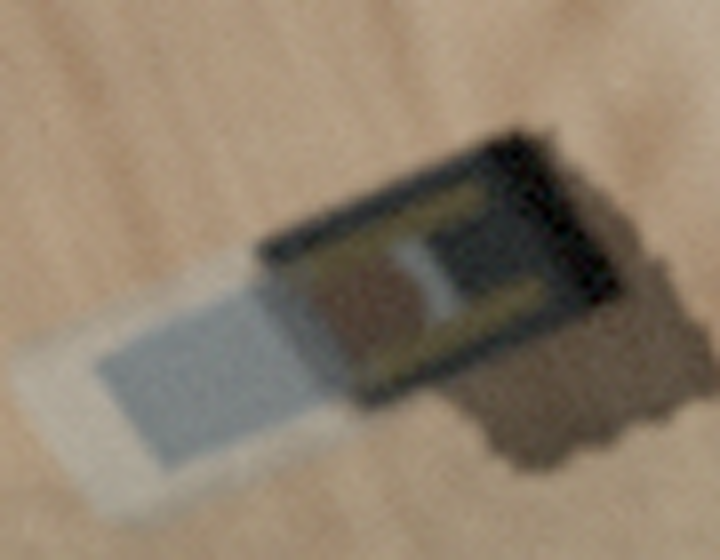

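```bash
python3 -c "
from h import *
s=load('wrist')
P=lambda a,b,z:world(s,180+a/3.07,230+b/3.07,z=z)
c=np.array([P(a,b,.028)[:2] for a,b in [(73,45),(738,45),(718,430),(100,428)]]);print(c,c.mean(0))
a=P(210,270,.048);b=P(357,270,.048);print('rim',(a+b)/2,P(287,266,.048),np.linalg.norm(a-b),np.degrees(np.arctan2(-(b-a)[0],(b-a)[1])))
Q=lambda a,b,z:world(s,0+a/8,235+b/8,z=z)[:2]
print('relay bot',Q(520,130,0),Q(618,298,0),'bot far', 'top',Q(15,355,.058),Q(110,515,.058))
F=lambda a,b,z:world(s,520+a/8,110+b/8,z=z)[:2]
print('carrier',F(312,312,.032),F(445,325,.057),F(172,285,.032))
"
```

```text
[[ 0.50542972 -0.11525906]
 [ 0.56379897  0.12388196]
 [ 0.72144864  0.08736768]
 [ 0.66128221 -0.15562429]] [ 0.61298989 -0.01490843]
rim [ 0.60286099 -0.05914288  0.048     ] [ 0.60160778 -0.05744258  0.048     ] 0.0546940561551617 -13.734387404962652
relay bot [ 0.47892527 -0.29149106] [ 0.50752023 -0.28794556] bot far top [ 0.48521893 -0.32664476] [ 0.50966324 -0.32459138]
carrier [0.49405486 0.28257812] [0.49538243 0.28461169] [0.48620573 0.2651951 ]
```

Request:
{"api": "drive_tool", "payload": {
  "commands": [
    [[0.04, -0.165, 0.0384, 0], [0.04, -0.165, 0.0384, 0], [0.04, -0.165, 0.0384, 0], [0.04, -0.165, 0.0384, 0], [0.04, -0.165, 0.0384, 0], [0.04, -0.165, 0.0384, 0], [0.04, -0.165, 0.0384, 0], [0.04, -0.165, 0.0384, 0], [0, 0, 0, -0.0192], [0, 0, 0, -0.0192], [0, 0, 0, -0.0192], [0, 0, 0, 0], [0, 0, 0, 0]]
  ]
}}

```text
time: 3.05
tool_pos: [0.4961, -0.3071, 0.2006]
ee_rot: [-0.064, 1.571, 0.058]
wrist_force: [0.4, 0.3, 1.1]
width: 0.0941
```

```bash
cat >> h.py <<'E'
from scipy.spatial.transform import Rotation as Ro
def st():
    o=robot.get_obs();R=Ro.from_euler('xyz',o['ee_rot']).as_matrix()
    print('t',round(o['time'],2),'tcp',o['tool_pos'].round(4),'phi',round(np.degrees(np.arctan2(R[1,1],R[0,1])),2),'tilt',R[:2,0].round(4),'F',o['wrist_force'].round(1),'M',o['wrist_torque'].round(2),'w',round(o['width'],4),'q6',round(o['joint_positions'][5],3))
    return o,R
def to(p):
    o,R=st();d=R.T@(np.array(p)-o['tool_pos']);print('tool delta m',d.round(4),'frac',(d/.25).round(4),'rows',np.linalg.norm(d)/.05);return d
E
python3 -c "
from h import *
s=snap('wrist','w2.png');st();crop(s,180,150,280,210,2.85,'c6.png')"
```

```text
t 3.1 tcp [ 0.496  -0.3072  0.2006] phi 97.01 tilt [ 0.0002 -0.    ] F [ 1.  -0.4  0.4] M [ 0.08  0.03 -0.01] w 0.0941 q6 -2.345
```

View pics/w2.png

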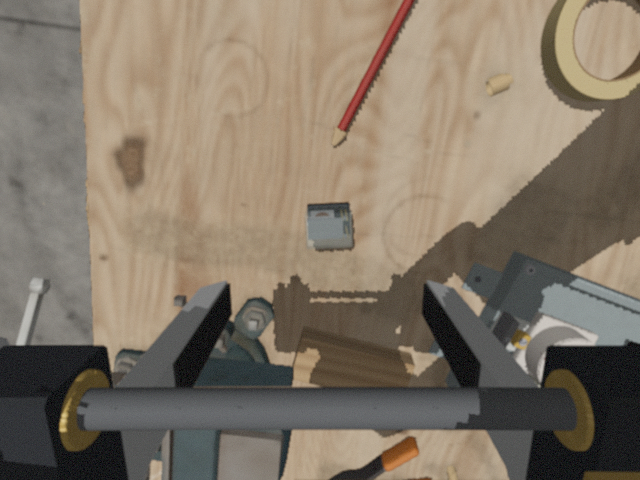

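View pics/c6.png

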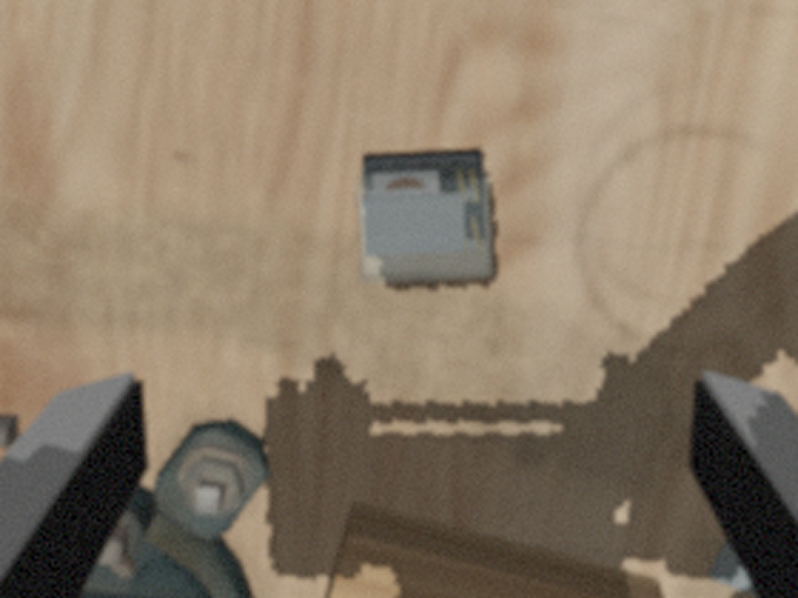

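```bash
python3 -c "
from h import *
s=load('wrist')
Q=lambda a,b,z:world(s,180+a/2.85,150+b/2.85,z=z)[:2].round(4)
print('foot near',Q(363,155,.003),Q(481,150,.003));print('shoulder far',Q(362,278,.058),Q(492,283,.058)); print('top22',Q(362,192,.062),Q(480,190,.062),Q(365,255,.062),Q(492,250,.062))
# depth based top
zz=s['z_map'];pts=[]
for v in range(195,255):
  for u in range(295,365):
    if zz[v,u]>0:
      p=world(s,u,v)
      if p[2]>.045: pts.append(p)
pts=np.array(pts);print(len(pts),pts.min(0),pts.max(0),np.median(pts,0))
r=cv2.minAreaRect((pts[:,:2]*1000).astype(np.float32));print(r)
for x0,y0,e in [(.4945,-.3065,7)]:
  pass
"
```

```text
foot near [ 0.4841 -0.3277] [ 0.4775 -0.2882]
shoulder far [ 0.5114 -0.3223] [ 0.5081 -0.2836]
top22 [ 0.4846 -0.3251] [ 0.4798 -0.2914] [ 0.5031 -0.3221] [ 0.4971 -0.2854]
1756 [ 0.47656812 -0.32781393  0.04510754] [ 0.5118586  -0.28450385  0.06343875] [ 0.49219086 -0.30623578  0.06095335]
((494.4964599609375, -305.8778381347656), (30.37337303161621, 39.96076583862305), 9.677361488342285)
```

Request:
{"api": "drive_tool", "payload": {
  "commands": [
    [[0, 0, 0, -0.0055], [0.15, 0.0056, -0.0052, 0], [0.15, 0, 0, 0], [0.15, 0, 0, 0], [0.13, 0, 0, 0], [0.06, 0, 0, 0], [0.0184, 0, 0, 0], [0, 0, 0, 0], [0, 0, 0, 0]]
  ]
}}

```text
time: 4.0
tool_pos: [0.4956, -0.3077, 0.0381]
ee_rot: [-0.798, 1.567, -0.64]
wrist_force: [-0.0, -0.5, 0.7]
width: 0.094
```

Request:
{"api": "drive_tool", "payload": {
  "commands": [
    [[0, 0, 0, 0], [0, 0, 0, 0], [0, 0, 0, 0], [0, 0, 0, 0], [0, 0, 0, 0], [0, 0, 0, 0], [0, 0, 0, 0]]
  ],
  "grip": 0
}}

```text
time: 4.7
tool_pos: [0.4942, -0.3067, 0.0358]
ee_rot: [1.702, 1.57, 1.86]
wrist_force: [-0.5, 1.7, -0.0]
width: 0.0416
```

```bash
python3 -c "
from h import *
s=snap('wrist','w3.png');st()"
```

```text
t 4.75 tcp [ 0.4942 -0.3066  0.0358] phi 99.06 tilt [-0.0001  0.0004] F [0.5 0.  0.2] M [0.15 0.03 0.  ] w 0.0396 q6 -2.382
```

View pics/w3.png

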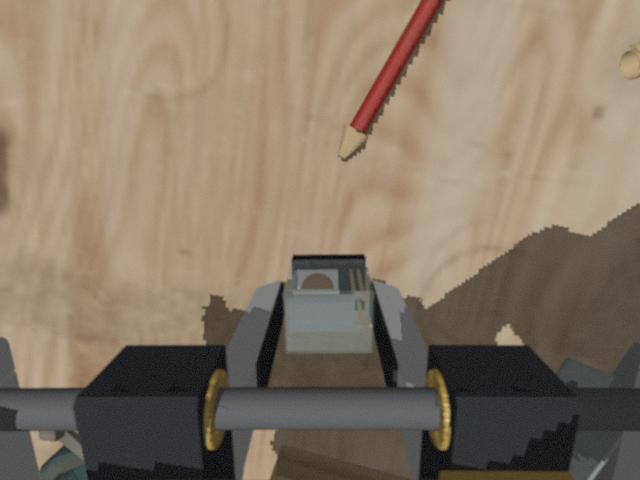

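Request:
{"api": "drive_tool", "payload": {
  "commands": [
    [[0, 0, 0, 0], [-0.04, 0, 0, 0], [-0.18, 0, 0, 0], [-0.2, 0, 0, 0], [-0.18, 0, 0, 0.021], [0, 0, 0, 0.021], [0, 0, 0, 0.021], [-0.017, 0.183, -0.0235, 0], [-0.017, 0.183, -0.0235, 0], [-0.017, 0.183, -0.0235, 0], [-0.017, 0.183, -0.0235, 0], [-0.017, 0.183, -0.0235, 0], [-0.017, 0.183, -0.0235, 0], [-0.017, 0.183, -0.0235, 0], [-0.017, 0.183, -0.0235, 0], [0, 0, 0, 0], [0, 0, 0, 0]]
  ]
}}

```text
time: 6.45
tool_pos: [0.5347, 0.0608, 0.2205]
ee_rot: [-0.538, 1.57, -0.773]
wrist_force: [0.4, -0.2, -1.1]
width: 0.0398
```

```bash
python3 -c "
from h import *
s=snap('wrist','w4.png');o,R=st()
zz=s['z_map'];pts=[]
for v in range(200,400):
  for u in range(230,420):
    if zz[v,u]>0:
      p=R.T@(world(s,u,v)-o['tool_pos'])
      if -.028<p[0]<.025 : pts.append(p)
pts=np.array(pts)
for lo,hi in [(-.03,-.024),(-.024,-.02),(-.02,0.),(0,.02)]:
  q=pts[(pts[:,0]>lo)&(pts[:,0]<=hi)]
  if len(q): print(lo,len(q),q.min(0).round(4),q.max(0).round(4))
"
```

```text
t 6.5 tcp [0.5347 0.0598 0.2201] phi 76.41 tilt [ 0.0002 -0.0007] F [-0.9  0.1 -1.2] M [0.04 0.04 0.05] w 0.0398 q6 -1.327
-0.03 5021 [-0.028  -0.0314 -0.0138] [-0.024   0.0321  0.0134]
-0.024 1262 [-0.024  -0.0315 -0.015 ] [-0.02    0.0323  0.0154]
-0.02 2018 [-0.02   -0.0315 -0.0151] [-0.      0.0322 -0.0087]
0 1008 [ 0.     -0.0222 -0.0149] [ 0.02    0.023  -0.0104]
```

View pics/w4.png

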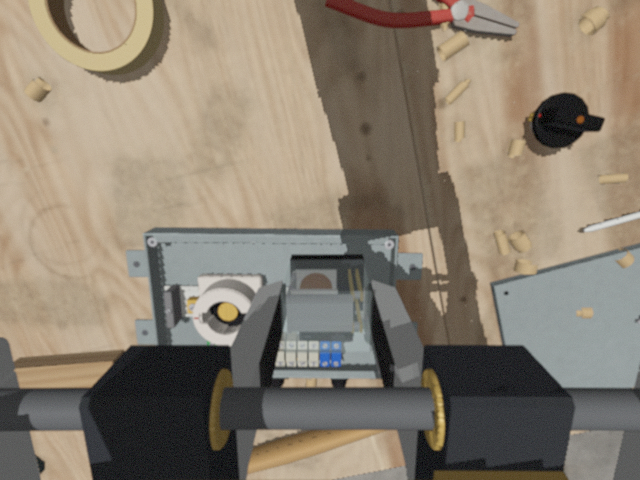

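```bash
python3 -c "
from h import *
s=load('wrist')
crop(s,120,220,160,120,5,'c7.png');crop(s,360,220,80,60,5,'c8.png')"
```

```text
(no output)
```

View pics/c7.png

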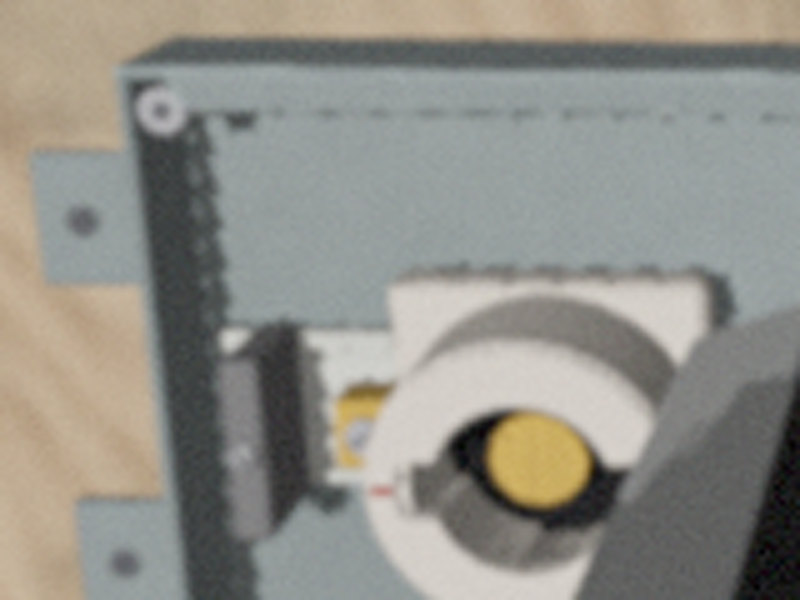

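View pics/c8.png

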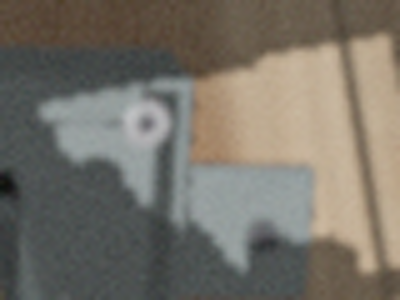

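```bash
python3 -c "
from h import *
s=load('wrist')
a=world(s,143.2,233.2,z=.028)[:2];b=world(s,398.4,235.4,z=.028)[:2];d=b-a;print(a,b,np.linalg.norm(d))
yaw=np.arctan2(-d[0],d[1]);ex=np.array([np.cos(yaw),np.sin(yaw)]);ey=np.array([-ex[1],ex[0]])
c=(a+b)/2+.08*ex;print(np.degrees(yaw),'centre',c,'seat',c+.055*ey,'rim',c-.045*ey)
m=world(s,120+381/5,220+491/5,z=.048)[:2];print('mark',m,'->rim',m+.0275*ey)
"
```

```text
[ 0.50632107 -0.11647859] [0.56591406 0.12415456] 0.2479024808508477
-13.909492199697356 centre [ 0.6137717  -0.01539313] seat [0.62699308 0.03799409] rim [ 0.6029542  -0.05907358]
mark [ 0.59641714 -0.08586052] ->rim [ 0.60302784 -0.05916691]
```

Request:
{"api": "drive_tool", "payload": {
  "commands": [
    [[0, 0.003, 0.12, 0.0006], [0, 0, 0.18, 0], [0.0, 0, 0.077, 0], [0.16, 0, 0, 0], [0.18, 0, 0, 0], [0.12, 0, 0, 0], [0.04, 0, 0, 0], [0, 0, 0, 0], [0, 0, 0, 0], [0, 0, 0, 0]]
  ]
}}

```text
time: 7.5
tool_pos: [0.6282, 0.0379, 0.098]
ee_rot: [0.218, 1.566, -0.024]
wrist_force: [-0.7, 0.5, -1.5]
width: 0.0396
```

```bash
python3 -c "
from h import *
s=snap('wrist','w5.png');to([.6265,.038,.09])
crop(s,200,200,240,180,3.3,'c9.png')
s=snap('scene');crop(s,260,180,120,90,6.6,'s9.png')"
```

```text
t 7.55 tcp [0.6281 0.038  0.0979] phi 76.15 tilt [ 0.0051 -0.0001] F [ 0.1  0.2 -1.5] M [0.07 0.03 0.01] w 0.04 q6 -1.359
tool delta m [ 0.0079 -0.0004 -0.0016] frac [ 0.0315 -0.0017 -0.0062] rows 0.16067771876902434
```

View pics/c9.png

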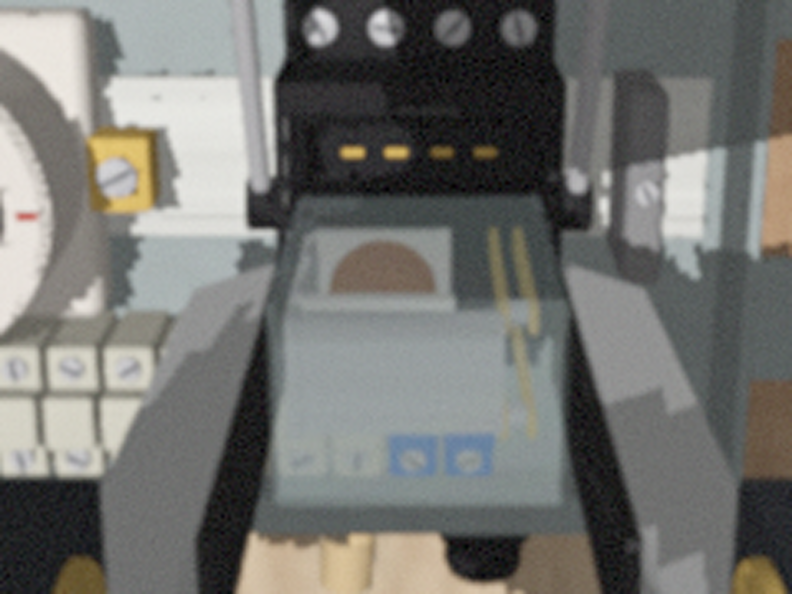

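View pics/s9.png

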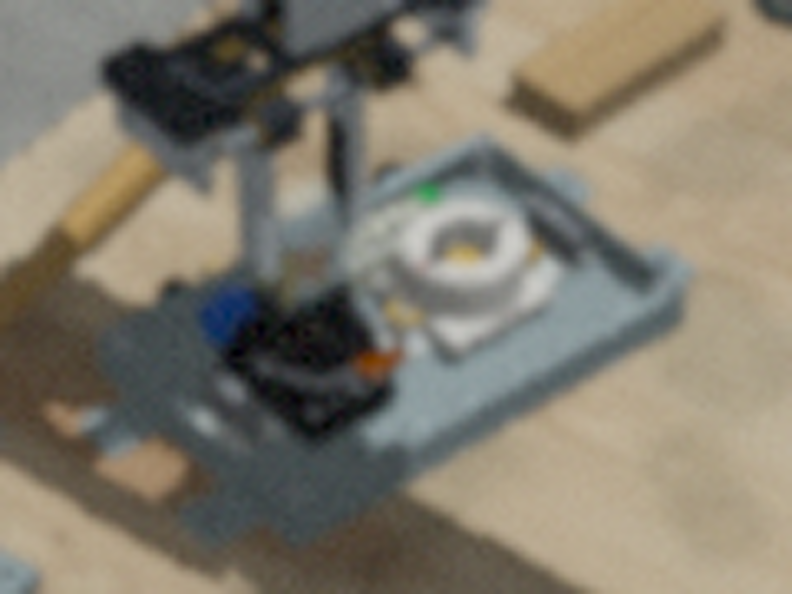

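```bash
python3 -c "
from h import *
s=load('wrist')
a=world(s,200+266/3.3,200+203/3.3,z=.04);b=world(s,200+577/3.3,200+203/3.3,z=.04);print(a,b,(a+b)/2,np.linalg.norm(a-b))
st()"
```

```text
[0.62003548 0.00927697 0.04      ] [0.63426646 0.06715184 0.04      ] [0.62715097 0.0382144  0.04      ] 0.05959883107409269
t 7.6 tcp [0.6278 0.0382 0.0975] phi 76.16 tilt [ 0.0044 -0.0001] F [ 0.6 -0.5 -0.7] M [-0.01 -0.05  0.04] w 0.0396 q6 -1.359
```

Request:
{"api": "drive_tool", "payload": {
  "commands": [
    [[0.02, 0, -0.002, 0], [0.02, 0, 0, 0], [0.02, 0, 0, 0], [0.02, 0, 0, 0], [0.02, 0, 0, 0], [0, 0, 0, 0], [0, 0, 0, 0], [0, 0, 0, 0], [0, 0, 0, 0]]
  ]
}}

```text
time: 8.5
tool_pos: [0.6262, 0.0384, 0.0703]
ee_rot: [0.327, 1.57, 0.086]
wrist_force: [1.2, 0.8, -0.6]
width: 0.0398
```

```bash
python3 -c "
from h import *
st()"
```

```text
t 8.5 tcp [0.6262 0.0384 0.0703] phi 76.17 tilt [0.0007 0.0001] F [ 1.2  0.8 -0.6] M [-0.03 -0.04  0.02] w 0.0398 q6 -1.359
```

Request:
{"api": "drive_tool", "payload": {
  "commands": [
    [[0.01, 0, 0, 0], [0.01, 0, 0, 0], [0, 0, 0, 0], [0, 0, 0, 0], [0, 0, 0, 0]]
  ]
}}

```text
time: 9.0
tool_pos: [0.6266, 0.0385, 0.0677]
ee_rot: [0.23, 1.568, -0.011]
wrist_force: [-2.3, 1.0, 8.1]
width: 0.0397
```

Request:
{"api": "drive_tool", "payload": {
  "commands": [
    [[0.006, 0, 0, 0], [0.004, 0, 0, 0], [0, 0, 0, 0], [0, 0, 0, 0]]
  ]
}}

```text
time: 9.4
tool_pos: [0.6267, 0.0384, 0.0676]
ee_rot: [0.158, 1.567, -0.084]
wrist_force: [-5.8, 0.0, 14.8]
width: 0.0396
```

Request:
{"api": "drive_tool", "payload": {
  "commands": [
    [[-0.02, 0, 0, 0], [0, 0, 0, 0], [0, 0, 0, 0], [0, 0, 0, 0], [0, 0, 0, 0]]
  ],
  "grip": 0.7
}}

```text
time: 9.9
tool_pos: [0.6256, 0.0384, 0.0665]
ee_rot: [-3.007, 1.569, 3.035]
wrist_force: [0.3, 0.7, -0.6]
width: 0.0656
```

Request:
{"api": "drive_tool", "payload": {
  "commands": [
    [[-0.1, 0, 0, 0], [-0.2, 0, 0, 0], [-0.1, 0, -0.1, 0], [0, 0, -0.2, 0], [0, 0, -0.1, 0], [0, 0, 0, 0], [0, 0, 0, 0]]
  ],
  "grip": 0
}}

```text
time: 10.6
tool_pos: [0.5292, 0.0623, 0.1675]
ee_rot: [0.13, 1.57, -0.111]
wrist_force: [0.3, -0.3, -0.8]
width: 0.013
```

```bash
python3 -c "
from h import *
s=snap('wrist','w6.png');st();crop(s,220,200,200,150,4,'c10.png')
"
```

```text
t 10.65 tcp [0.5297 0.0621 0.1673] phi 76.16 tilt [ 0.0007 -0.0001] F [-0.2  0.5 -0.4] M [ 0.03 -0.06  0.03] w 0.009 q6 -1.319
```

View pics/w6.png

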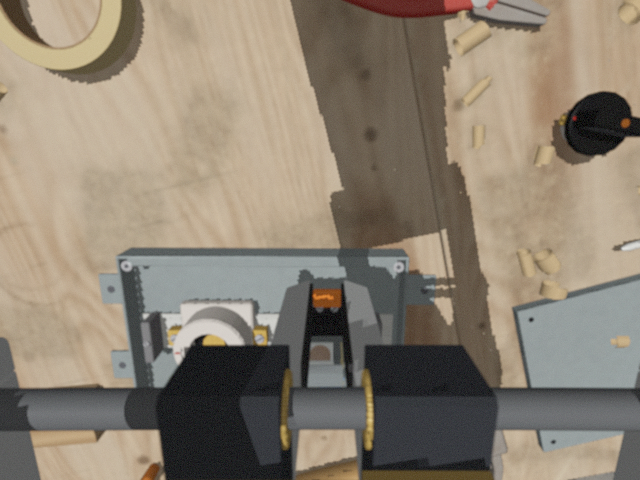

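View pics/c10.png

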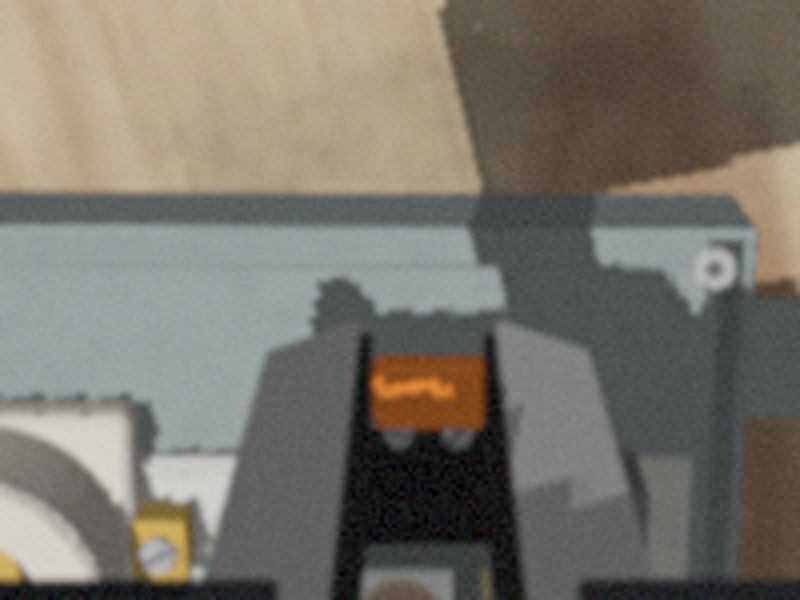

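```bash
python3 -c "
from h import *
s=load('wrist');ex=np.array([.9711,-.2385,0]);ey=np.array([.2385,.9711,0]);S=np.array([.627,.0382,0])
for v in (288.8,):
  best=min(np.linspace(.8,1.3,501),key=lambda t:abs((world(s,327,v,z=.04+.075*np.cos(t))-S)@ex+.075*np.sin(t)))
  p=world(s,327,v,z=.04+.075*np.cos(best));print(best,p,(p-S)@ex,(p-S)@ey)
for v in (291,294,297,300):
  p=world(s,324,v);q=p-S;print(v,p.round(4),(q@ex).round(4),np.arctan2(-q@ex,p[2]-.04),np.hypot(q@ex,p[2]-.04))
to(S-.092*ex+np.array([0,0,.16]))
"
```

```text
1.141 [0.56072552 0.05412284 0.07125142] -0.06815674548403826 -0.00034379374812106706
291 [0.5614 0.0517 0.0725] -0.0669 1.1184262652812273 0.07438769906937426
294 [0.5638 0.051  0.0723] -0.0644 1.1061857545338527 0.07203241739067896
297 [0.5666 0.0504 0.0713] -0.0615 1.1007608339133215 0.06902868450059682
300 [0.5693 0.0497 0.0704] -0.0587 1.092705402168208 0.06615987065243369
t 10.65 tcp [0.5297 0.0621 0.1673] phi 76.16 tilt [ 0.0007 -0.0001] F [-0.2  0.5 -0.4] M [ 0.03 -0.06  0.03] w 0.009 q6 -1.319
tool delta m [0.0073 0.     0.0082] frac [0.0292 0.     0.0329] rows 0.21991913118921264
```

Request:
{"api": "drive_tool", "payload": {
  "commands": [
    [[0.12, 0, 0, 0], [0.17, 0, 0, 0], [0.12, 0, 0, 0], [0.035, 0, 0, 0], [0, 0, 0, 0], [0, 0, 0, 0], [-0.016, 0, 0.064, 0], [-0.024, 0, 0.064, 0], [-0.02, 0, 0.04, 0], [-0.024, 0, 0.04, 0], [0, 0, 0, 0]]
  ]
}}

```text
time: 11.75
tool_pos: [0.5655, 0.054, 0.0828]
ee_rot: [-3.112, 1.537, 2.931]
wrist_force: [-44.6, 6.7, 37.5]
width: 0.0005
```

```bash
python3 -c "
from h import *
s=snap('wrist','w7.png');o,R=st();ex=np.array([.9711,-.2385,0]);S=np.array([.627,.0382,0]);print((o['tool_pos']-S)@ex)
s=snap('scene');crop(s,260,180,120,90,6.6,'s7.png')
"
```

```text
t 11.8 tcp [0.566  0.0539 0.0834] phi 76.3 tilt [-0.0303  0.0065] F [-42.8   7.   37.6] M [ 1.28  8.21 -0.02] w 0.0004 q6 -1.341
-0.06299221127871149
```

View pics/w7.png

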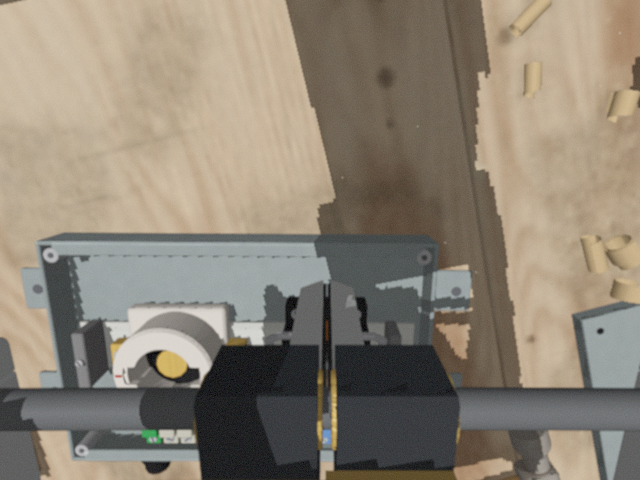

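View pics/s7.png

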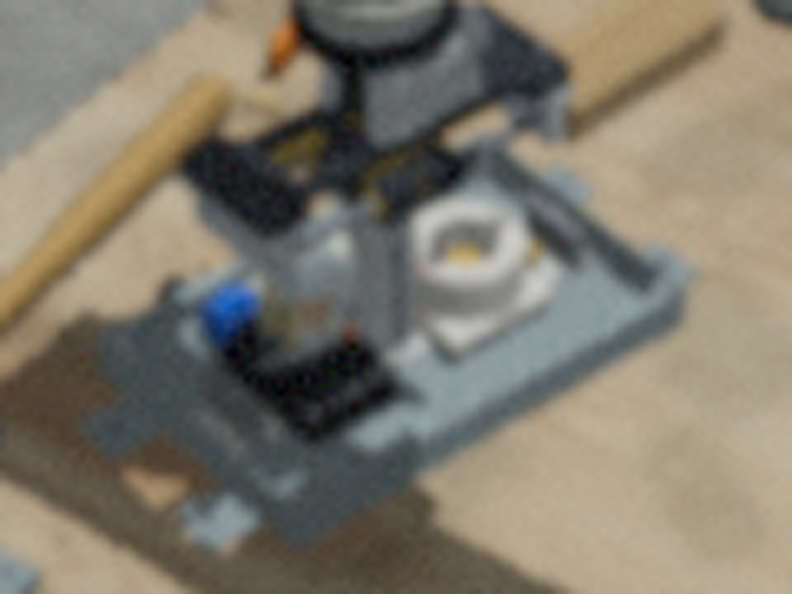

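Request:
{"api": "drive_tool", "payload": {
  "commands": [
    [[0, 0, -0.1, 0], [0, 0, -0.1, 0], [0, 0, -0.06, 0], [0, 0, 0, 0], [0, 0, 0, 0], [0, 0, 0, 0]]
  ]
}}

```text
time: 12.45
tool_pos: [0.5179, 0.0652, 0.0783]
ee_rot: [0.243, 1.568, 0.001]
wrist_force: [1.0, -0.5, -0.8]
width: 0.0006
```

```bash
python3 -c "
from h import *
s=snap('wrist','w8.png');o,R=st();ex=np.array([.9711,-.2385,0]);S=np.array([.627,.0382,0]);print((o['tool_pos']-S)@ex)
s=snap('scene');crop(s,260,180,120,90,6.6,'s8.png')
"
```

```text
t 12.5 tcp [0.5176 0.0652 0.0779] phi 76.15 tilt [0.0018 0.    ] F [0.7 0.3 0.4] M [ 0.03 -0.06  0.02] w 0.0005 q6 -1.312
-0.11266561941506305
```

View pics/w8.png

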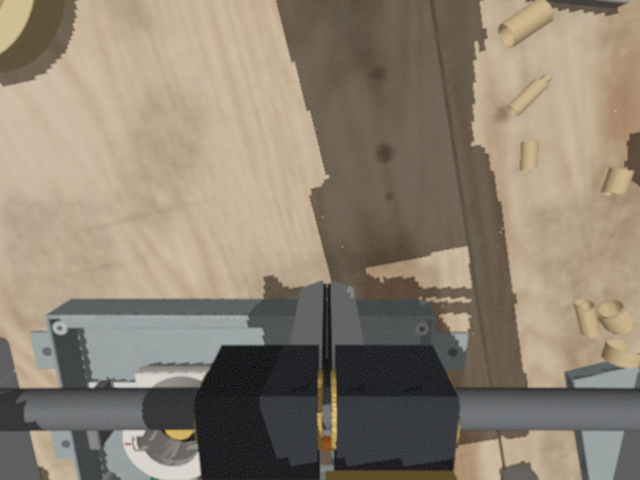

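View pics/s8.png

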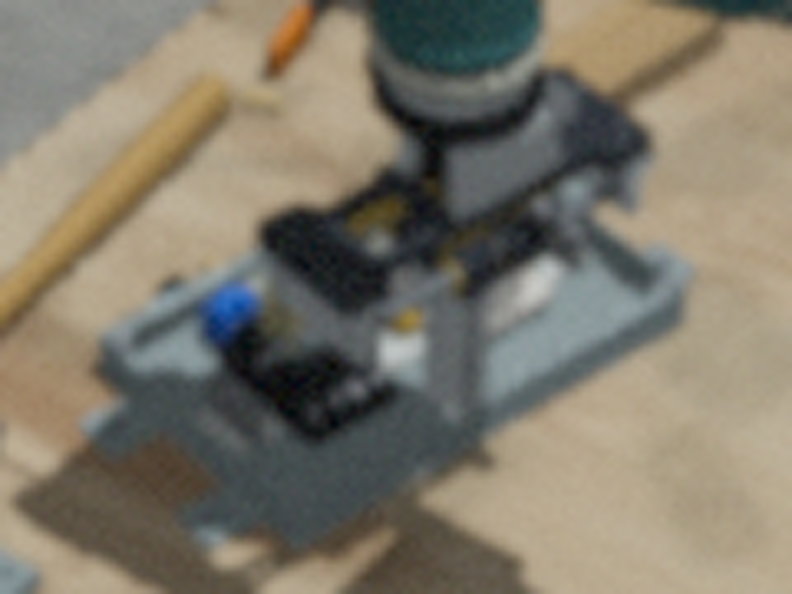

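Request:
{"api": "drive_tool", "payload": {
  "commands": [
    [[-0.15, 0, -0.1, 0], [-0.2, 0, -0.05, 0], [-0.15, 0, 0, 0], [0, 0, 0, 0], [0, 0, 0, 0]]
  ]
}}

```text
time: 13.05
tool_pos: [0.4812, 0.0742, 0.2017]
ee_rot: [0.3, 1.568, 0.059]
wrist_force: [0.3, -0.5, 0.0]
width: 0.0001
```

```bash
python3 -c "
from h import *
s=snap('wrist','w9.png');o,R=st()
s=snap('scene');crop(s,260,180,120,90,6.6,'s10.png')
"
```

```text
t 13.1 tcp [0.4803 0.0742 0.1999] phi 76.15 tilt [-0.0008  0.    ] F [ 0.3  0.1 -1.8] M [-0.    0.03  0.02] w 0.0004 q6 -1.293
```

View pics/w9.png

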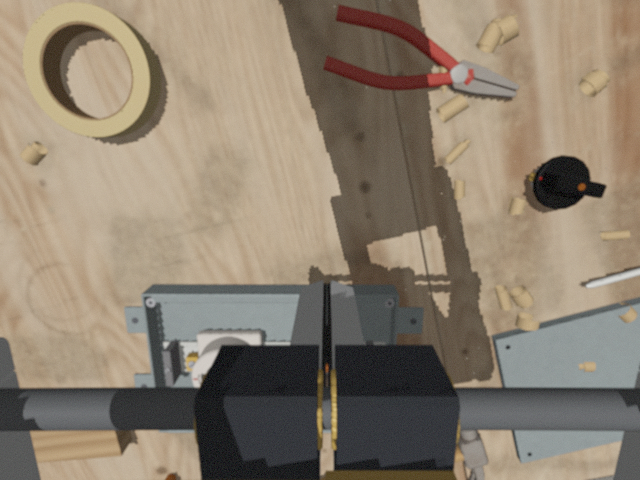

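View pics/s10.png

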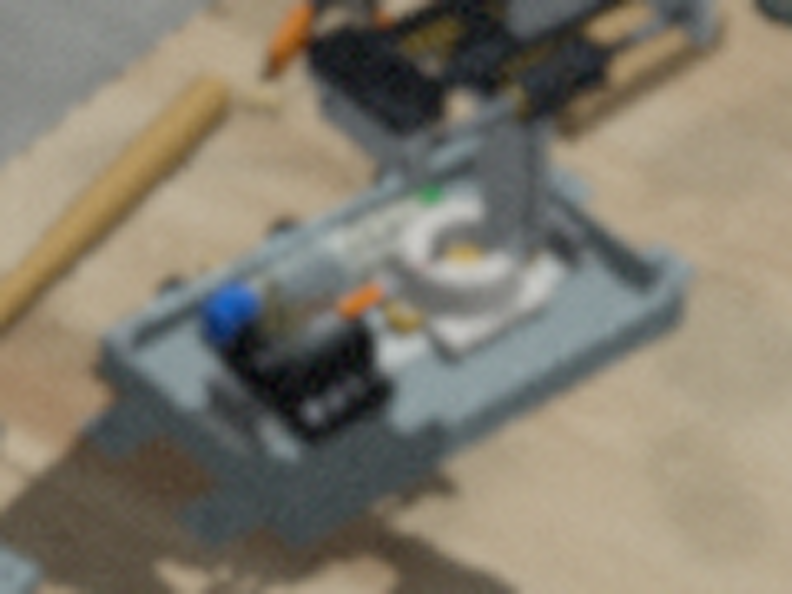

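```bash
python3 -c "
from h import *
s=load('scene');ex=np.array([.9711,-.2385,0]);ey=np.array([.2385,.9711,0]);S=np.array([.627,.0382,.04])
for t in np.arange(0,1.2,.1):
  p=S-ex*.066*np.sin(t)+np.array([0,0,.066*np.cos(t)]);print(round(t,1),np.array(proj(s,p)).round(1))
p=S+[0,0,.054];print('relay top',proj(s,p), [np.array(proj(s,p+a*.011*ex+b*.02*ey)).round(1) for a,b in [(1,1),(1,-1),(-1,-1),(-1,1)]])
hsv=cv2.cvtColor(s['pixels'],cv2.COLOR_RGB2HSV)[180:270,290:380];m=(hsv[...,0]<15)&(hsv[...,1]>180)&(hsv[...,2]>120);ys,xs=np.nonzero(m);print(len(xs),xs.mean()+290,ys.mean()+180,xs.min()+290,xs.max()+290)
"
```

```text
0.0 [306.  215.4]
0.1 [307.3 216.6]
0.2 [308.6 217.9]
0.3 [309.8 219.3]
0.4 [311.1 220.9]
0.5 [312.3 222.6]
0.6 [313.4 224.3]
0.7 [314.5 226.1]
0.8 [315.5 228. ]
0.9 [316.4 229.9]
1.0 [317.2 231.8]
1.1 [317.8 233.7]
relay top (np.float64(306.05528981488044), np.float64(218.28303272847646)) [array([298.9, 219.2]), array([308.9, 213.8]), array([313.2, 217.4]), array([303.2, 222.8])]
8 307.0 194.875 303 315
```

```bash
python3 -c "
from h import *
s=load('wrist');o,R=st();zz=s['z_map'];P=[]
for v in range(270,350):
  for u in range(285,370):
    if zz[v,u]>0: P.append(R.T@(world(s,u,v)-o['tool_pos']))
P=np.array(P)
for lo in np.arange(-.08,.01,.01):
  q=P[(P[:,0]>lo)&(P[:,0]<=lo+.01)]
  if len(q):print(lo.round(3),len(q),'y',q[:,1].min().round(4),q[:,1].max().round(4),'z',np.percentile(q[:,2],[1,50,99]).round(4))
"
```

```text
t 13.15 tcp [0.4797 0.0741 0.1989] phi 76.15 tilt [-0.003 -0.   ] F [-0.3  0.2  0.4] M [-0.05  0.04 -0.03] w -0.0002 q6 -1.293
-0.07 305 y -0.0126 0.0123 z [-0.0103 -0.0095 -0.0076]
-0.06 932 y -0.0128 0.0124 z [-0.0101 -0.0094 -0.0075]
-0.05 764 y -0.0127 0.0123 z [-0.0101 -0.0093 -0.0075]
-0.04 612 y -0.0126 0.0121 z [-0.0099 -0.0093 -0.0075]
-0.03 524 y -0.0126 0.0121 z [-0.0098 -0.0093 -0.0075]
-0.02 509 y -0.0125 0.012 z [-0.0098 -0.0091  0.0072]
-0.01 186 y -0.0108 0.0093 z [-0.0098 -0.0091 -0.0071]
```

Request:
{"api": "drive_tool", "payload": {
  "commands": [
    [[0.1, 0, 0.1, 0], [0.17, 0, 0.15, 0], [0.17, 0, 0.056, 0], [0.056, 0, 0, 0], [0, 0, 0, 0], [0, 0, 0, 0], [0, 0, 0.028, 0], [0, 0, 0.028, 0], [-0.016, 0, 0.032, 0], [-0.024, 0, 0.032, 0], [0, 0, 0, 0]]
  ]
}}

```text
time: 14.25
tool_pos: [0.5814, 0.0495, 0.0935]
ee_rot: [0.197, 1.567, -0.045]
wrist_force: [0.5, 0.6, -0.7]
width: 0.0002
```

```bash
python3 -c "
from h import *
o,R=st();ex=np.array([.9711,-.2385,0]);S=np.array([.627,.0382,0]);print((o['tool_pos']-S)@ex)
s=snap('scene');crop(s,260,180,120,90,6.6,'s11.png')
"
```

```text
t 14.25 tcp [0.5814 0.0495 0.0935] phi 76.14 tilt [ 0.0038 -0.0002] F [ 0.5  0.6 -0.7] M [0.   0.02 0.01] w 0.0002 q6 -1.341
-0.04693095588930582
```

View pics/s11.png

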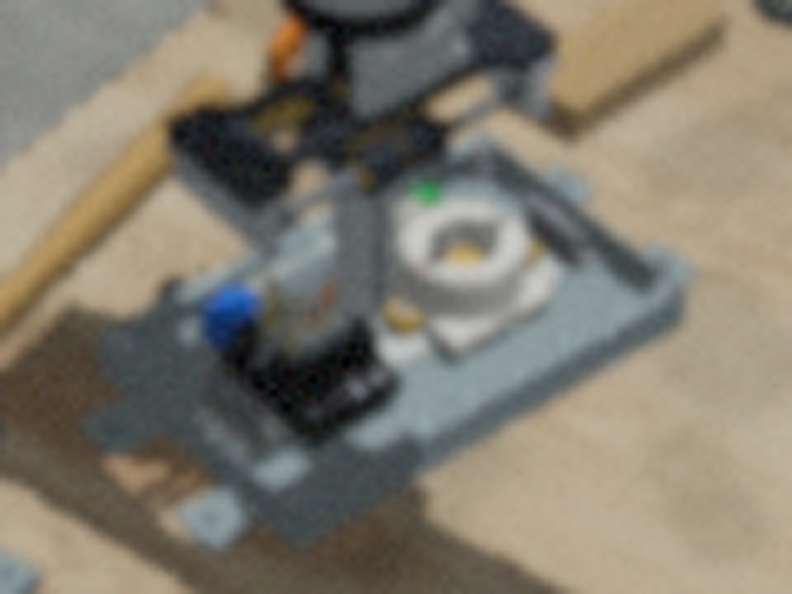

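Request:
{"api": "drive_tool", "payload": {
  "commands": [
    [[-0.008, 0, 0.032, 0], [-0.012, 0, 0.032, 0], [-0.012, 0, 0.028, 0], [-0.008, 0, 0.024, 0], [0, 0, 0.02, 0], [0, 0, 0, 0], [0, 0, 0, 0]]
  ]
}}

```text
time: 15.0
tool_pos: [0.6124, 0.0417, 0.1014]
ee_rot: [3.069, 1.571, 2.827]
wrist_force: [0.3, 0.7, -0.5]
width: 0.0007
```

```bash
python3 -c "
from h import *
o,R=st();ex=np.array([.9711,-.2385,0]);S=np.array([.627,.0382,0]);print((o['tool_pos']-S)@ex)
s=snap('scene');crop(s,260,180,120,90,6.6,'s12.png')
"
```

```text
t 15.0 tcp [0.6124 0.0417 0.1014] phi 76.16 tilt [-0.0002  0.0001] F [ 0.3  0.7 -0.5] M [-0.   -0.03 -0.01] w 0.0007 q6 -1.354
-0.014997312350353578
```

View pics/s12.png

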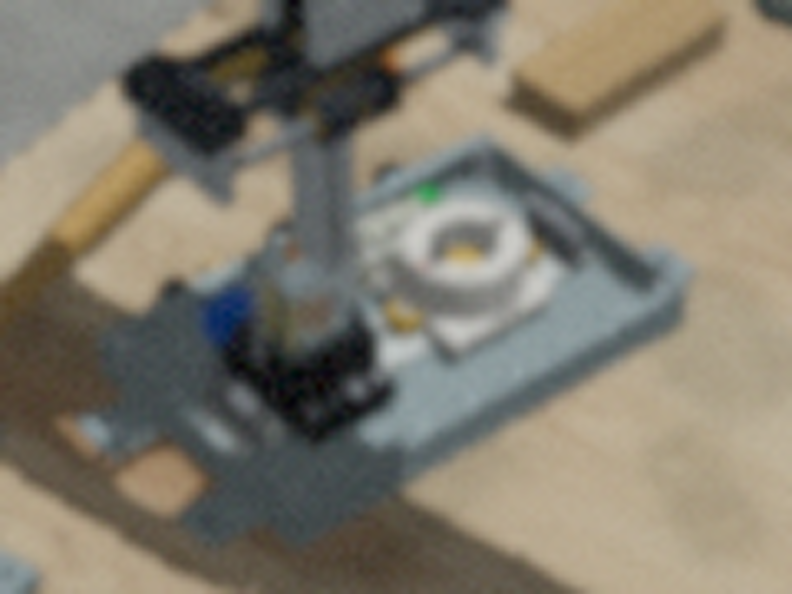

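Request:
{"api": "drive_tool", "payload": {
  "commands": [
    [[0, 0, 0.012, 0], [0, 0, 0.012, 0], [0, 0, 0.008, 0], [0, 0, 0, 0], [0, 0, 0, 0]]
  ]
}}

```text
time: 15.55
tool_pos: [0.6171, 0.0407, 0.1017]
ee_rot: [-3.083, 1.563, 2.959]
wrist_force: [-8.4, 1.1, 4.6]
width: 0.0004
```

Request:
{"api": "drive_tool", "payload": {
  "commands": [
    [[0, 0, 0.008, 0], [0, 0, 0, 0], [0, 0, -0.05, 0], [0, 0, -0.1, 0], [0, 0, -0.2, 0], [-0.1, 0, -0.1, 0], [-0.1, 0, 0, 0], [0, 0, 0, 0]]
  ]
}}

```text
time: 16.35
tool_pos: [0.5147, 0.0666, 0.156]
ee_rot: [0.26, 1.562, 0.019]
wrist_force: [1.3, -0.1, 1.1]
width: 0.0004
```

```bash
python3 -c "
from h import *
s=snap('wrist','w13.png');o,R=st()
s=snap('scene');crop(s,260,180,120,90,6.6,'s13.png')
"
```

```text
t 16.4 tcp [0.5142 0.0664 0.154 ] phi 76.18 tilt [0.0058 0.0001] F [ 0.3 -0.  -0.3] M [-0.   -0.03  0.04] w 0.0006 q6 -1.311
```

View pics/w13.png

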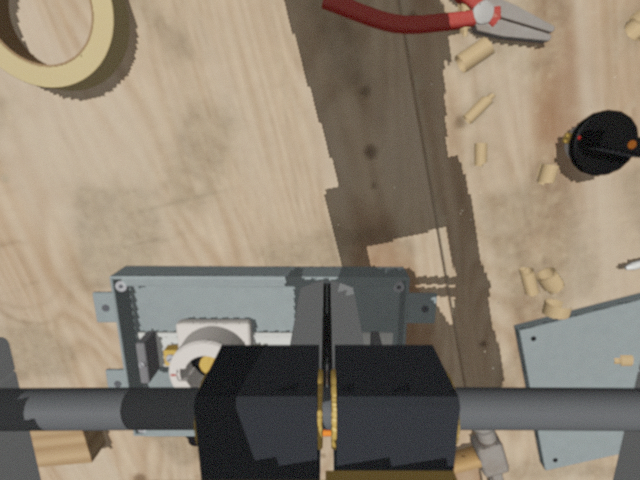

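View pics/s13.png

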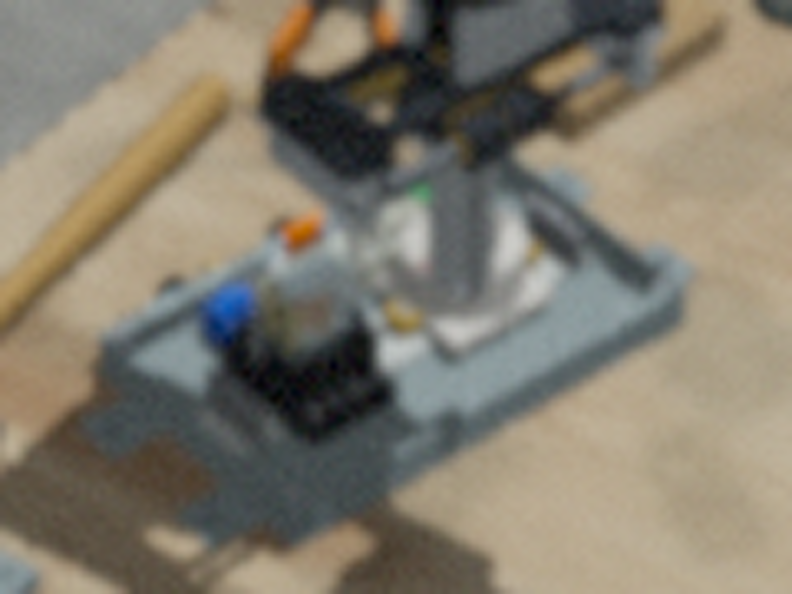

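Request:
{"api": "drive_tool", "payload": {
  "commands": [
    [[-0.04, 0.1643, -0.0566, 0], [-0.04, 0.1643, -0.0566, 0], [-0.04, 0.1643, -0.0566, 0], [-0.04, 0.1643, -0.0566, 0], [-0.04, 0.1643, -0.0566, 0], [0, 0, 0, 0.0234], [0, 0, 0, 0.0234], [0, 0, 0, 0.0234], [0, 0, 0, 0.0234], [0, 0, 0, 0.0234], [0, 0, 0, 0.0234], [0, 0, 0, 0.0234], [0, 0, 0, 0.0234], [0, 0, 0, 0.0234], [0, 0, 0, 0], [0, 0, 0, 0]]
  ],
  "grip": 1
}}

```text
time: 18.05
tool_pos: [0.4932, 0.2824, 0.2001]
ee_rot: [-1.179, 1.568, -2.741]
wrist_force: [-0.2, 0.3, 0.5]
width: 0.094
```

```bash
python3 -c "
from h import *
s=snap('wrist','w14.png');o,R=st();u,v=map(int,proj(s,[.4945,.2826,.04]));print(u,v);crop(s,u-60,v-45,120,90,6.6,'c14.png');print(u-60,v-45)
"
```

```text
t 18.1 tcp [0.4932 0.2825 0.2005] phi 0.49 tilt [-0.0017 -0.0007] F [ 0.3 -0.4  0.1] M [-0.05  0.07 -0.02] w 0.0945 q6 0.412
329 224
269 179
```

View pics/w14.png

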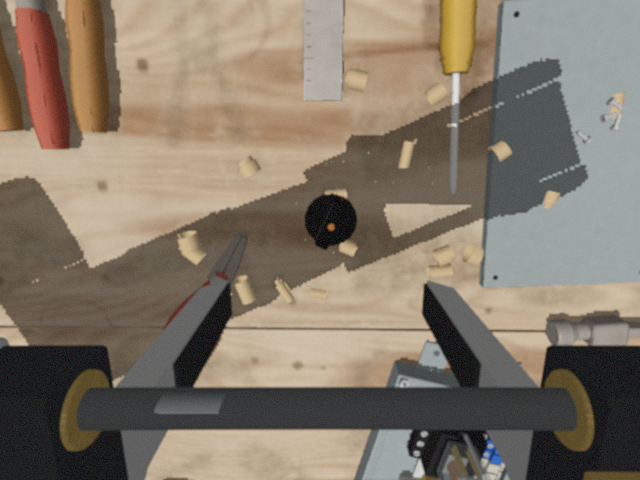

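View pics/c14.png

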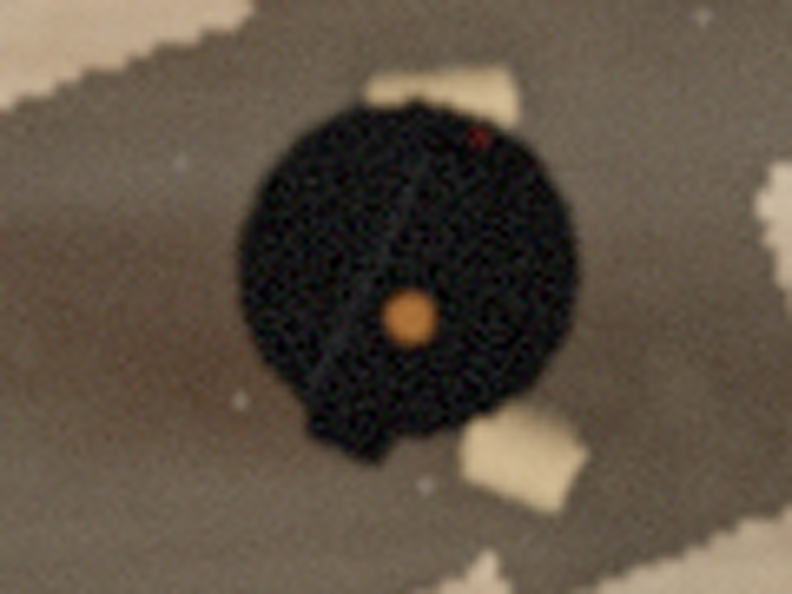

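```bash
python3 -c "
from h import *
s=load('wrist');zz=s['z_map'];P=[]
for v in range(185,260):
  for u in range(290,370):
    if zz[v,u]>0: P.append(world(s,u,v))
P=np.array(P)
q=P[P[:,2]>.052];print(len(q),q.mean(0),np.percentile(q[:,2],[5,50,95]));r=cv2.minAreaRect((q[:,:2]*1000).astype(np.float32));print(r)
w,V=np.linalg.eigh(np.cov(q[:,:2].T));print(np.degrees(np.arctan2(V[1,1],V[0,1])))
q=P[(P[:,2]>.026)&(P[:,2]<.036)];print(len(q),q.min(0),q.max(0),cv2.minEnclosingCircle((q[:,:2]*1000).astype(np.float32)))
Q=lambda a,b,z:world(s,269+a/6.6,179+b/6.6,z=z)[:2]
a=Q(425,155,.057);b=Q(315,400,.057);d=b-a;print(np.degrees(np.arctan2(d[1],d[0])),np.linalg.norm(d));print('flange c',Q(409,270,.032),'dot',Q(410,317,.058))
"
```

```text
702 [0.49522824 0.28600889 0.05582146] [0.05425166 0.05590743 0.05710301]
((495.2879638671875, 285.4460144042969), (41.56787109375, 12.667996406555176), 64.40153503417969)
64.41605490443878
1384 [0.47188892 0.26132761 0.02610569] [0.51836443 0.30908381 0.03559705] ((494.955322265625, 285.2492370605469), 23.95165252685547)
-113.22307438833292 0.034665241654187835
flange c [0.49557296 0.28546518] dot [0.49550454 0.28495774]
```

Request:
{"api": "drive_tool", "payload": {
  "commands": [
    [[0, 0, 0, 0.018], [0, 0, 0, 0.018], [0, 0, 0, 0.018], [0, 0, 0, 0.018], [0.15, 0.0024, -0.0136, 0], [0.18, 0, 0, 0], [0.16, 0, 0, 0], [0.12, 0, 0, 0], [0.052, 0, 0, 0], [0, 0, 0, 0], [0, 0, 0, 0], [0, 0, 0, 0]]
  ]
}}

```text
time: 19.3
tool_pos: [0.497, 0.2862, 0.0388]
ee_rot: [2.458, 1.566, 0.442]
wrist_force: [0.6, 0.1, -0.2]
width: 0.0942
```

```bash
python3 -c "
from h import *
to([.4952,.2853,.035]);s=snap('wrist','w15.png')"
```

```text
t 19.3 tcp [0.497  0.2862 0.0388] phi -25.55 tilt [0.0044 0.0021] F [ 0.6  0.1 -0.2] M [-0.02  0.11  0.03] w 0.0942 q6 0.87
tool delta m [ 0.0038 -0.0012  0.0016] frac [ 0.0151 -0.005   0.0065] rows 0.08594386136031669
```

View pics/w15.png

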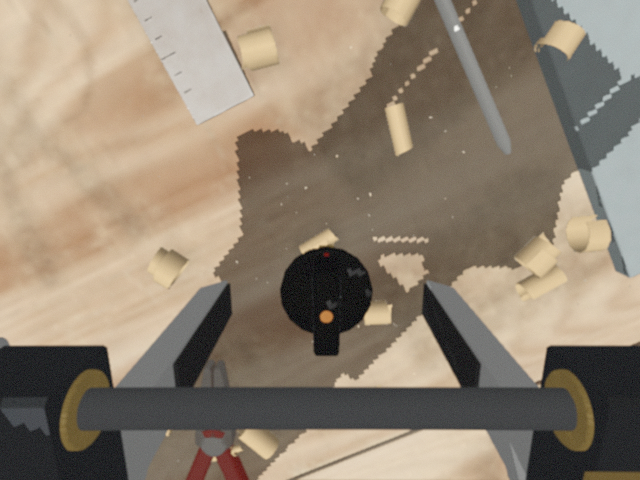

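Request:
{"api": "drive_tool", "payload": {
  "commands": [
    [[0, 0, 0, 0], [0, 0, 0, 0], [0, 0, 0, 0], [0, 0, 0, 0]]
  ]
}}

```text
time: 19.75
tool_pos: [0.4953, 0.2855, 0.0363]
ee_rot: [2.545, 1.571, 0.528]
wrist_force: [0.6, -0.2, -0.6]
width: 0.0939
```

Request:
{"api": "drive_tool", "payload": {
  "commands": [
    [[0, 0, 0, 0], [0, 0, 0, 0], [0, 0, 0, 0], [0, 0, 0, 0], [0, 0, 0, 0], [0, 0, 0, 0], [0, 0, 0, 0], [0, 0, 0, 0], [0, 0, 0, 0]]
  ],
  "grip": 0
}}

```text
time: 20.65
tool_pos: [0.4952, 0.2854, 0.0361]
ee_rot: [3.047, 1.571, 1.03]
wrist_force: [0.2, 0.5, 0.2]
width: 0.0254
```

```bash
python3 -c "
from h import *
to([.4952,.2853,.035])"
```

```text
t 20.65 tcp [0.4952 0.2854 0.0361] phi -25.57 tilt [0.     0.0001] F [0.2 0.5 0.2] M [-0.03  0.14  0.  ] w 0.0254 q6 0.87
tool delta m [0.0011 0.     0.0001] frac [0.0046 0.0001 0.0005] rows 0.023149266578546216
```

Request:
{"api": "drive_tool", "payload": {
  "commands": [
    [[0, 0, 0, 0], [0, 0, 0, 0], [-0.06, 0, 0, 0], [-0.18, 0, 0, 0], [-0.2, 0, 0, 0], [-0.2, 0, 0, -0.0163], [0, 0, 0, -0.0163], [0, 0.0934, 0.1544, 0], [0, 0.0934, 0.1544, 0], [0, 0.0934, 0.1544, 0], [0, 0.0934, 0.1544, 0], [0, 0.0934, 0.1544, 0], [0, 0.0934, 0.1544, 0], [0, 0.0934, 0.1544, 0], [0, 0.0934, 0.1544, 0], [0, 0, 0, 0], [0, 0, 0, 0], [0, 0, 0, 0], [0, 0, 0, 0]]
  ]
}}

```text
time: 22.55
tool_pos: [0.6026, -0.0576, 0.1967]
ee_rot: [2.289, 1.57, 0.478]
wrist_force: [-1.0, -0.1, -0.8]
width: 0.0122
```

```bash
python3 -c "
from h import *
to([.603,-.059,.11]);s=snap('wrist','w16.png')"
```

```text
t 22.55 tcp [ 0.6026 -0.0576  0.1967] phi -13.72 tilt [0.0006 0.0003] F [-1.  -0.1 -0.8] M [-0.11  0.09  0.06] w 0.0122 q6 0.05
tool delta m [0.0867 0.0007 0.0013] frac [0.347  0.0027 0.0053] rows 1.735012317043421
```

View pics/w16.png

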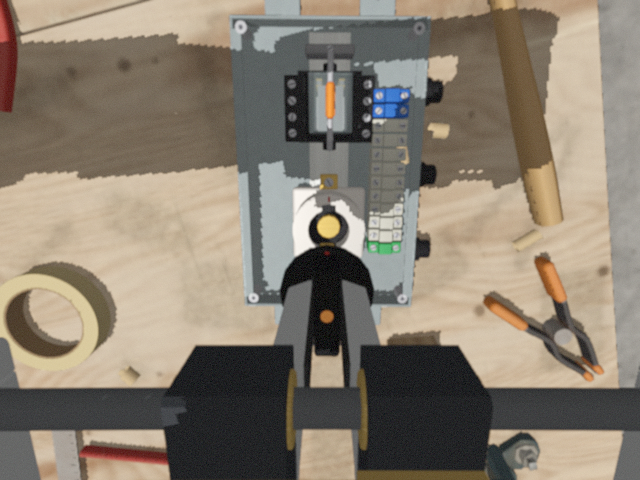

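```bash
python3 -c "
from h import *
s=load('wrist');o,R=st();crop(s,270,170,120,90,6.6,'c16.png')
zz=s['z_map'];P=[]
for v in range(225,360):
  for u in range(270,385):
    if zz[v,u]>0: P.append(R.T@(world(s,u,v)-o['tool_pos']))
P=np.array(P)
q=P[(P[:,0]>.000)&(P[:,0]<.010)];print(len(q),q.min(0).round(4),q.max(0).round(4))
q2=q[np.abs(q[:,1])>.0135]
c=cv2.minEnclosingCircle((q[:,1:]*1000).astype(np.float32));print(c)
q=P[(P[:,0]<-.018)&(P[:,0]>-.026)&(abs(P[:,1])<.006)];print(len(q),q.min(0).round(4),q.max(0).round(4))
"
```

```text
t 22.6 tcp [ 0.6026 -0.0576  0.1967] phi -13.71 tilt [0.0006 0.0002] F [-0.4  0.4 -0.4] M [-0.05  0.05  0.03] w 0.0119 q6 0.05
2197 [ 0.     -0.0245 -0.0243] [0.01   0.0226 0.0066]
((-1.161821722984314, -0.4602077901363373), 23.952346801757812)
2162 [-0.0257 -0.006  -0.0215] [-0.0181  0.0059  0.0203]
```

View pics/c16.png

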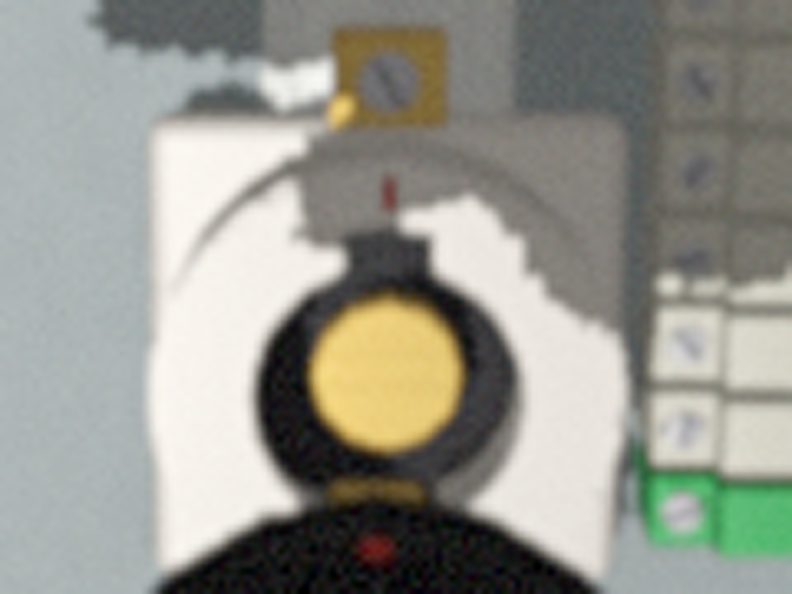

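```bash
python3 -c "
from h import *
s=load('wrist');ex=np.array([.9711,-.2385]);ey=np.array([.2385,.9711])
Q=lambda a,b,z=.048:world(s,270+a/6.6,170+b/6.6,z=z)[:2]
m=Q(389,193);print('mark',m,m-.0275*ey)
l=Q(257,395);r=Q(520,395);print('bore',l,r,(l+r)/2,np.linalg.norm(l-r))
sl=Q(389,240);print('slot end',sl,sl-.0245*ey)
"
```

```text
mark [ 0.60949386 -0.03377078] [ 0.60293511 -0.06047603]
bore [ 0.58666667 -0.05534158] [ 0.61980989 -0.06340998] [ 0.60323828 -0.05937578] 0.03411117401219789
slot end [ 0.60807663 -0.03963463] [ 0.60223338 -0.06342658]
```

Request:
{"api": "drive_tool", "payload": {
  "commands": [
    [[0, 0.0036, 0.008, 0.0003], [0.12, 0, 0, 0], [0.17, 0, 0, 0], [0.1, 0, 0, 0], [0.035, 0, 0, 0], [0, 0, 0, 0], [0, 0, 0, 0], [0, 0, 0, 0], [0, 0, 0, 0]]
  ]
}}

```text
time: 23.5
tool_pos: [0.6044, -0.0614, 0.092]
ee_rot: [1.644, 1.567, -0.17]
wrist_force: [0.4, 0.2, 0.2]
width: 0.0118
```

```bash
python3 -c "
from h import *
to([.603,-.0598,.072]);s=snap('wrist','w17.png');crop(s,220,180,200,150,4,'c17.png')"
```

```text
t 23.5 tcp [ 0.6044 -0.0614  0.092 ] phi -13.94 tilt [ 0.0036 -0.0006] F [0.4 0.2 0.2] M [-0.    0.08 -0.03] w 0.0118 q6 0.049
tool delta m [ 0.02   -0.0018 -0.0013] frac [ 0.0801 -0.0072 -0.0051] rows 0.40266179495011334
```

View pics/c17.png

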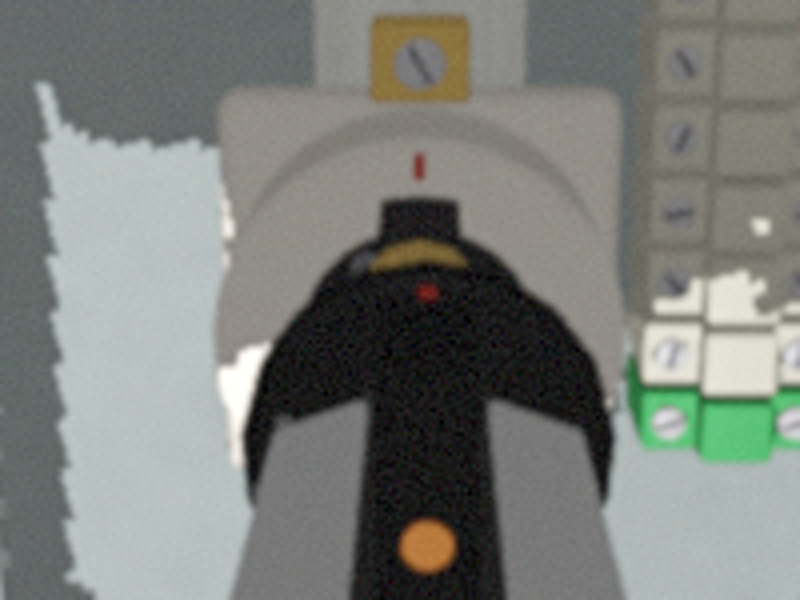

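Request:
{"api": "drive_tool", "payload": {
  "commands": [
    [[0, 0, 0, 0], [0, 0, 0, 0], [0, 0, 0, 0], [0, 0, 0, 0], [0, 0, 0, 0]]
  ]
}}

```text
time: 24.05
tool_pos: [0.6031, -0.0612, 0.0898]
ee_rot: [-1.992, 1.571, 2.477]
wrist_force: [-0.0, -0.4, -0.9]
width: 0.0117
```

```bash
python3 -c "
from h import *
to([.603,-.0598,.072])"
```

```text
t 24.05 tcp [ 0.6031 -0.0612  0.0898] phi -13.94 tilt [-0.0002  0.0001] F [-0.  -0.4 -0.9] M [0.05 0.12 0.03] w 0.0117 q6 0.049
tool delta m [ 0.0178 -0.0005 -0.0014] frac [ 0.0711 -0.0019 -0.0054] rows 0.35685953961306094
```

Request:
{"api": "drive_tool", "payload": {
  "commands": [
    [[0, -0.002, -0.0055, -0.0004], [0.02, 0, 0, 0], [0.02, 0, 0, 0], [0.02, 0, 0, 0], [0.011, 0, 0, 0], [0, 0, 0, 0], [0, 0, 0, 0], [0, 0, 0, 0], [0, 0, 0, 0]]
  ]
}}

```text
time: 24.95
tool_pos: [0.6033, -0.0598, 0.0725]
ee_rot: [1.723, 1.57, -0.089]
wrist_force: [0.3, 0.2, -0.7]
width: 0.0121
```

```bash
python3 -c "
from h import *
to([.603,-.0598,.060]);s=snap('wrist','w18.png');crop(s,220,180,200,150,4,'c18.png')"
```

```text
t 24.95 tcp [ 0.6033 -0.0598  0.0725] phi -13.8 tilt [ 0.0007 -0.0001] F [ 0.3  0.2 -0.7] M [-0.05  0.05  0.02] w 0.0121 q6 0.048
tool delta m [ 0.0125 -0.0003  0.    ] frac [ 0.05   -0.001   0.0001] rows 0.25029502487582994
```

View pics/c18.png

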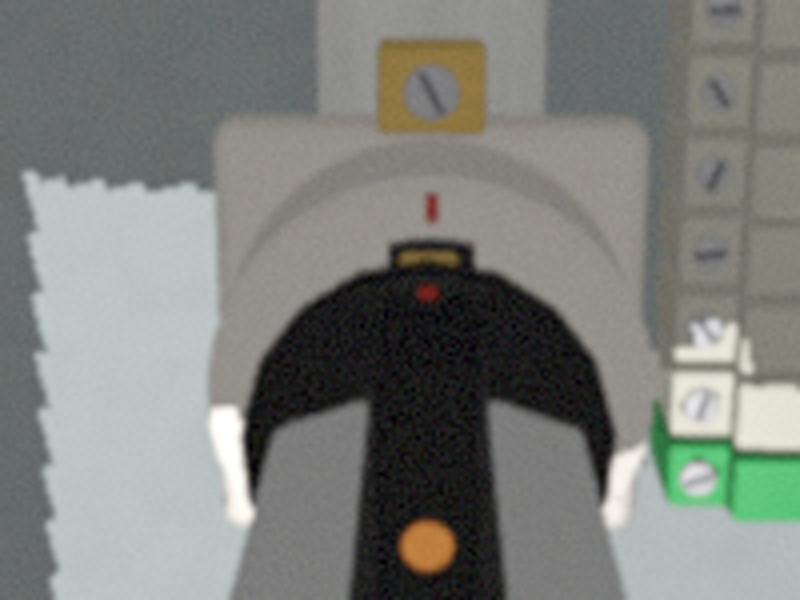

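Request:
{"api": "drive_tool", "payload": {
  "commands": [
    [[0.012, 0, 0, 0], [0.012, 0, 0, 0], [0.012, 0, 0, 0], [0.012, 0, 0, 0], [0.008, 0, 0, 0], [0, 0, 0, 0], [0, 0, 0, 0], [0, 0, 0, 0]]
  ]
}}

```text
time: 25.8
tool_pos: [0.6037, -0.0599, 0.0604]
ee_rot: [1.639, 1.568, -0.172]
wrist_force: [-2.8, 0.0, 9.0]
width: 0.0115
```

```bash
python3 -c "
from h import *
to([.603,-.0598,.060])"
```

```text
t 25.8 tcp [ 0.6037 -0.0599  0.0604] phi -13.79 tilt [ 0.0024 -0.0004] F [-2.8  0.   9. ] M [0.01 0.6  0.06] w 0.0115 q6 0.048
tool delta m [ 0.0004 -0.0007  0.0001] frac [ 0.0018 -0.0028  0.0004] rows 0.01675567489667417
```

Request:
{"api": "drive_tool", "payload": {
  "commands": [
    [[0.008, -0.002, 0, 0], [0.006, 0, 0, 0], [0, 0, 0, 0], [0, 0, 0, 0], [0, 0, 0, 0]]
  ]
}}

```text
time: 26.3
tool_pos: [0.6038, -0.0599, 0.0604]
ee_rot: [1.595, 1.566, -0.217]
wrist_force: [-5.8, 1.7, 19.6]
width: 0.0115
```

```bash
python3 -c "
from h import *
to([.603,-.0598,.060]);s=snap('wrist');crop(s,220,180,200,150,4,'c19.png')"
```

```text
t 26.3 tcp [ 0.6038 -0.0599  0.0604] phi -13.79 tilt [ 0.0046 -0.001 ] F [-5.8  1.7 19.6] M [ 0.19  1.59 -0.02] w 0.0115 q6 0.048
tool delta m [ 0.0004 -0.0008  0.0001] frac [ 0.0015 -0.0031  0.0003] rows 0.01716242198356452
```

View pics/c19.png

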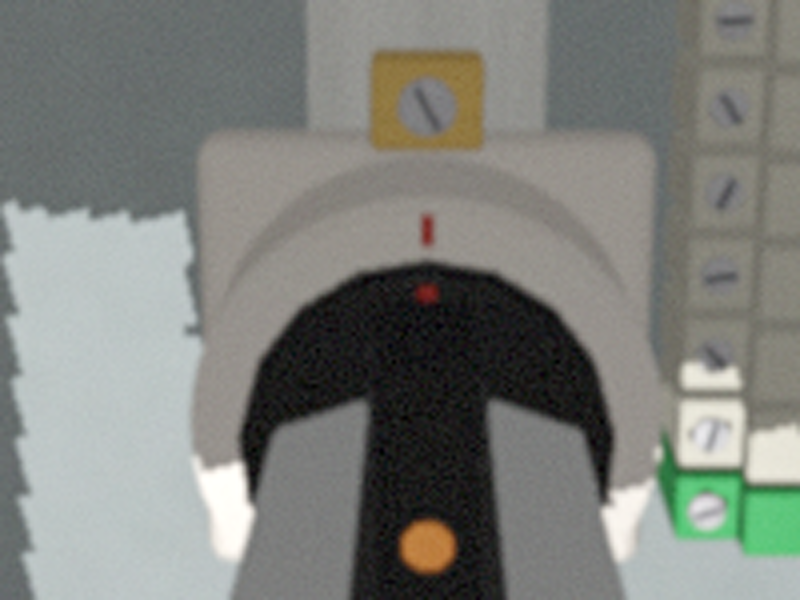

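Request:
{"api": "drive_tool", "payload": {
  "commands": [
    [[0, 0, 0, 0.014], [0, 0, 0, 0.014], [0, 0, 0, 0.014], [0, 0, 0, 0.014], [0, 0, 0, 0], [0, 0, 0, 0]]
  ]
}}

```text
time: 26.95
tool_pos: [0.605, -0.0609, 0.0605]
ee_rot: [1.802, 1.563, -0.362]
wrist_force: [-3.6, -0.5, 17.5]
width: 0.0113
```

```bash
python3 -c "
from h import *
to([.603,-.0598,.060]);s=snap('wrist');crop(s,220,180,200,150,4,'c20.png')"
```

```text
t 26.95 tcp [ 0.605  -0.0609  0.0605] phi -33.98 tilt [ 0.0074 -0.0028] F [-3.6 -0.5 17.5] M [-0.23  1.02 -0.06] w 0.0113 q6 0.4
tool delta m [ 0.0004 -0.0022  0.0002] frac [ 0.0017 -0.009   0.0007] rows 0.045875606778114156
```

View pics/c20.png

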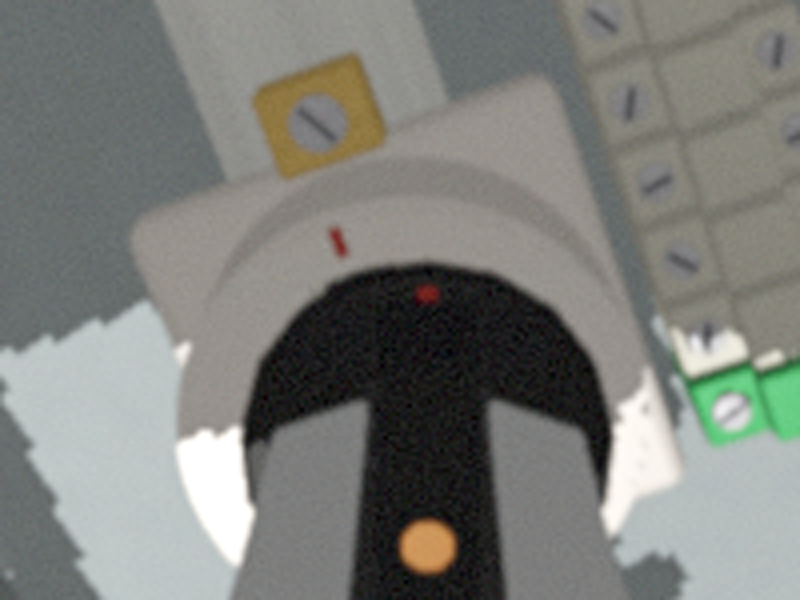

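Request:
{"api": "drive_tool", "payload": {
  "commands": [
    [[0.002, -0.006, 0, 0.014], [0, 0, 0, 0.018], [0, 0, 0, 0.018], [0, 0, 0, 0.018], [0, 0, 0, 0.018], [0, 0, 0, 0.018], [0, 0, 0, 0], [0, 0, 0, 0], [0, 0, 0, 0]]
  ]
}}

```text
time: 27.9
tool_pos: [0.6044, -0.061, 0.0604]
ee_rot: [2.356, 1.561, -0.461]
wrist_force: [-2.9, -2.9, 18.7]
width: 0.0117
```

```bash
python3 -c "
from h import *
to([.603,-.0598,.060])"
```

```text
t 27.9 tcp [ 0.6044 -0.061   0.0604] phi -71.44 tilt [ 0.0092 -0.0046] F [-2.9 -2.9 18.7] M [-0.43  0.87 -0.05] w 0.0117 q6 1.055
tool delta m [ 0.0004 -0.0016  0.0009] frac [ 0.0016 -0.0065  0.0038] rows 0.03821470460638256
```

Request:
{"api": "drive_tool", "payload": {
  "commands": [
    [[0, -0.004, 0.002, 0.018], [0, 0, 0, 0.018], [0, 0, 0, 0.015], [0, 0, 0, 0.008], [0, 0, 0, 0.004], [0, 0, 0, 0], [0, 0, 0, 0], [0, 0, 0, 0]]
  ]
}}

```text
time: 28.7
tool_pos: [0.604, -0.0603, 0.0604]
ee_rot: [2.755, 1.56, -0.458]
wrist_force: [-2.4, -2.9, 17.0]
width: 0.0117
```

```bash
python3 -c "
from h import *
to([.603,-.0598,.060])"
```

```text
t 28.7 tcp [ 0.604  -0.0603  0.0604] phi -94.06 tilt [ 0.01   -0.0049] F [-2.4 -2.9 17. ] M [-0.55  0.71  0.28] w 0.0117 q6 1.451
tool delta m [ 0.0004 -0.0004  0.001 ] frac [ 0.0015 -0.0018  0.004 ] rows 0.02302882672736069
```

Request:
{"api": "drive_tool", "payload": {
  "commands": [
    [[0, 0, 0, 0.004], [0, 0, 0, 0.003], [0, 0, 0, 0], [0, 0, 0, 0], [0, 0, 0, 0]]
  ]
}}

```text
time: 29.2
tool_pos: [0.6042, -0.0598, 0.0604]
ee_rot: [2.895, 1.56, -0.361]
wrist_force: [-1.2, -1.6, 18.2]
width: 0.0118
```

```bash
python3 -c "
from h import *
to([.603,-.0598,.060]);s=snap('wrist','w21.png');crop(s,220,180,200,150,4,'c21.png');s=snap('scene');crop(s,260,180,120,90,6.6,'s21.png')"
```

```text
t 29.2 tcp [ 0.6042 -0.0598  0.0604] phi -96.57 tilt [ 0.0105 -0.004 ] F [-1.2 -1.6 18.2] M [-0.34  0.6   0.29] w 0.0118 q6 1.495
tool delta m [0.0004 0.0002 0.0012] frac [0.0016 0.0007 0.0047] rows 0.025266000725332267
```

View pics/w21.png

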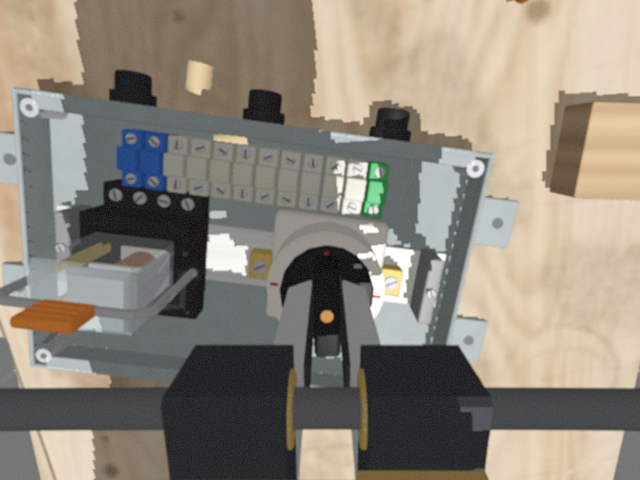

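View pics/c21.png

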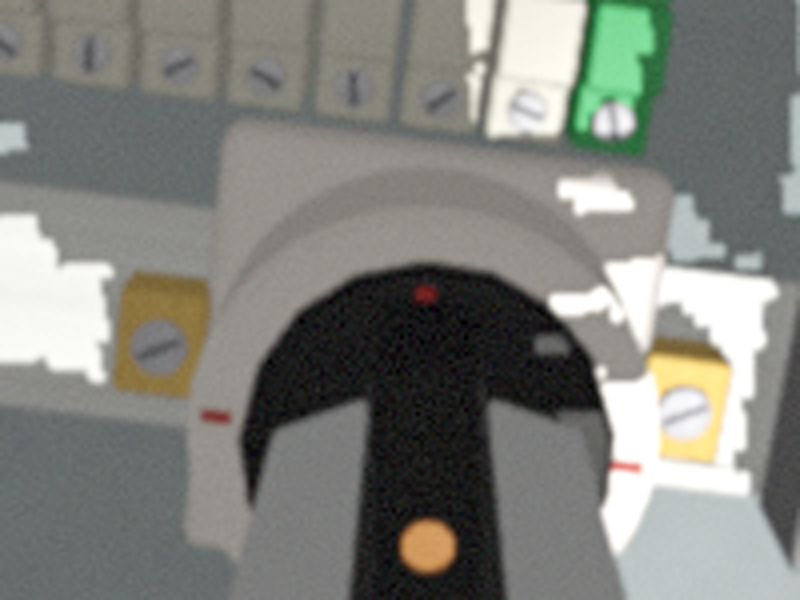

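View pics/s21.png

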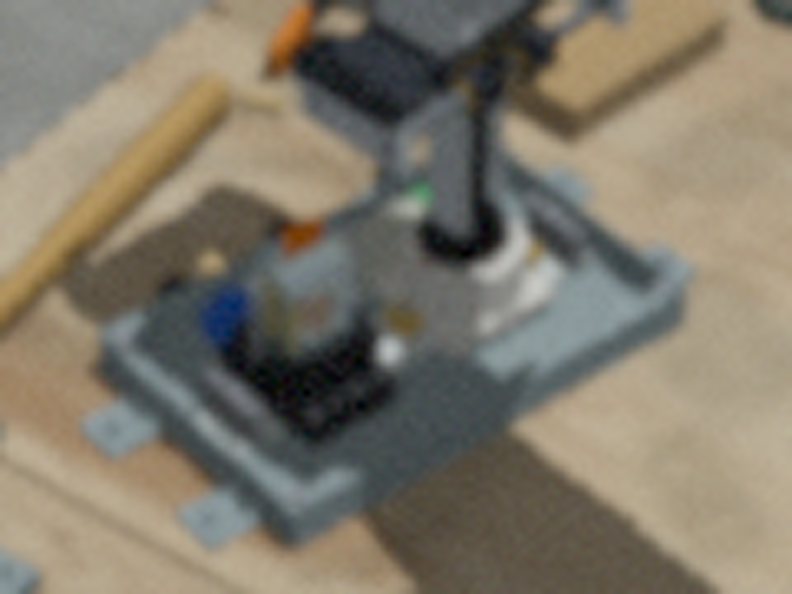

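```bash
python3 -c "
from h import *
s=load('wrist');o,R=st()
a=world(s,220+216/4,180+416/4,z=.048);b=world(s,220+625/4,180+467/4,z=.048);c=(a+b)/2;d=a-b
print('centre',c,np.linalg.norm(d),'unit y ang',np.degrees(np.arctan2(d[1],d[0])))
m=world(s,220+426/4,180+292/4,z=.0565);e=m-c;print(m,np.hypot(e[0],e[1]),'dot ang',np.degrees(np.arctan2(e[1],e[0])))
n=world(s,220+428/4,180+546/4,z=.0815);print('orange',n); e=m-n;print(np.degrees(np.arctan2(e[1],e[0])))
zz=s['z_map'];P=np.array([world(s,u,v) for v in range(245,365) for u in range(308,350) if zz[v,u]>0]);T=(P-o['tool_pos'])@R
q=T[(T[:,0]<-.018)&(T[:,0]>-.026)&(abs(T[:,1])<.0075)];print(len(q))
r=cv2.minAreaRect((q[:,1:]*1000).astype(np.float32));print('bar in tool',r)
f=(T[:,0]>.0)&(T[:,0]<.012)
print('flange top z',np.percentile(P[f][:,2],[10,50,90]), (P[f]-o['tool_pos']).mean(0))
"
```

```text
t 29.3 tcp [ 0.6042 -0.0598  0.0604] phi -96.56 tilt [ 0.0106 -0.004 ] F [-1.6 -1.6 17.5] M [-0.33  0.61  0.27] w 0.0116 q6 1.495
centre [ 0.60259087 -0.05963491  0.048     ] 0.05378214525695418 unit y ang 75.78066089630673
[ 0.62515047 -0.06276608  0.0565    ] 0.02277585437801807 dot ang -7.901925921335882
orange [ 0.60357122 -0.0604016   0.0815    ]
-6.25306379013795
2397
bar in tool ((0.5911188125610352, -0.07485198974609375), (42.687095642089844, 14.650843620300293), 85.11766815185547)
flange top z [0.05285159 0.05540174 0.05667122] [ 0.01725155 -0.0043798  -0.00522391]
```

```bash
python3 -c "
from h import *
st();print(robot.close_job())"
```

```text
t 29.3 tcp [ 0.6042 -0.0598  0.0604] phi -96.56 tilt [ 0.0106 -0.004 ] F [-1.6 -1.6 17.5] M [-0.33  0.61  0.27] w 0.0116 q6 1.495
the job is handed in; nothing more can be done
None
```

The relay is home in its socket, the clip stands shut over it, and the fuse carrier is pressed flush and turned clockwise to its stop. I handed the job in at 29.3 s with the carrier still gripped and pushed down. It gave no verdict.

**What the last checks showed**
- **Relay:** it stopped hard against the pocket floor at the expected height, within 0.5 mm, under about 15 N of push.
- **Clip:** the tab sits within a fraction of a pixel of where a fully shut clip should appear, and it looked unchanged in the final picture.
- **Carrier, depth:** the tool height stopped changing as the push rose from 9 N to 20 N, which means the flange is on the rim. It is now held with about 17.5 N. The camera puts the flange top at about 56 mm, which matches flush.
- **Carrier, turn:** the resistance to turning rose from 0.05 to about 0.28 N m at 80°, so I took that as the stop.

**What went wrong or did not agree**
- **First clip push jammed:** the tab caught on the finger by friction, and the wrist force reached about 57 N (limit 120 N). I backed off and pushed again with the fingers rising, and it then shut easily. The finger touched the tab; I saw no contact by the gripper body.
- **Final turn angle:** the gripper reads about 83° and the picture gives 82–84°, against a stop at 80°. The resistance did not rise over the last 2.5°, so the fingers have probably slipped slightly on the grip bar, still pressing toward the stop.
- **Tool tilt:** the tool leans about 0.6° under the push.

I did not move the screwdriver or the wood offcut.

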